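# Press a bush home on the arbor press and set the lever stop

## Robot

A 6-joint arm with a two-finger parallel gripper is mounted at the origin on the work surface. World frame = base frame: x ahead of the robot, y to its left, z up, the work surface at z = 0. Lengths are in mm, angles in degrees, forces in N, time in s.
With the tool pointing down it reaches from about 275 to 775 mm from the base axis. Payload 14.6 kg.
Tool frame: the origin (TCP) lies where the fingers leave the gripper's body, on its centre line; the fingertips stand 73 mm ahead of it and the grasp point (between the pads) lies 54 mm ahead of it; z points along the fingers, y is the direction in which the jaws open and shut (so a half turn about z gives the same grasp; the last joint's range is limited). The gripper opens to 85 mm and grips with 20 to 120 N. Pads are 22 mm wide; open, the fingers measure 114 mm over their backs; the gripper's body (76 mm by 85 mm) begins 54 mm behind the grasp point. The pads swing forward as they close: fully open they stand 13 mm farther back than shut.
Start: joints at [-81.492, 15.075, -2.767, 72.158, 0, 81.102], TCP at [157.047, -500.964, 303.878] pointing down, gripper open.
Joint ranges: [-151.79, 151.79], [-50.71, 97.33], [-67.44, 78.34], [-121.81, 120.89], [-77.56, 73.72], [-180, 180]. Speed limits (degrees/s): [108.29, 108.29, 147.25, 159.86, 180, 180].

## Interface

Orientations are given as a 3x3 rotation matrix whose columns are the frame's x, y, z axes.
In Python, from station import r, eyes gives the robot as it stands. The module is installed in compiled form; this text tells all that it offers.
- The arm moves only by the tool step_arm, never from a script. Its argument "targets" is one flat list of numbers, 7 for each row, row after row: the shift along the tool's x, y, z in units of 40 mm (1.0 is 40 mm), then the turn, a rotation vector about the tool's x, y, z in units of 5 degrees (1.0 is 5 degrees), then the opening, from 0 (shut) to 1 (fully open). In form: [dx, dy, dz, ax, ay, az, hand, dx, dy, dz, ax, ay, az, hand, ...]. A call has exactly 5 rows; each row shifts and turns the commanded pose from where the row before left it, along the tool's axes as they then stand; what a row does not reach is not made up. A row lasts 1/8 s, in which the tool goes at most 62.5 mm and 10.7 degrees, less where a joint would pass 70% of its speed; a pose out of reach is approached as far as the arm can. A call is refused whole if a number of a shift passes 1 or a number of a turn 1, either way. A call with a gripper value outside its range is refused whole. The fingers move at their own pace and stop on an object; "force" is the grip in N (left out, the last holds). Time passes only in rows, so rows that do not move let the fingers close, or fill a call up. It gives the time, the measured TCP pose, the force and the opening at its end, in the units of the state.
- r.read_state(): the state, without advancing time (a new reading comes with each control period).
- eyes.snapshot(name): name is "scene" or "top"; returns the picture (480x640x3 uint8, blue, green, red); there is no depth.
- eyes.get_calibration(name): a dict with "intrinsics" (3x3 intrinsics, pixels), "origin" and "rotation" of the camera in the world. Camera axes: x right, y up, looking along -z (the intrinsics and any distortion apply to the point x, -y, -z); pixel columns grow to the right and rows downward; lengths in mm; the calibration is good to about 2 mm. A picture is of the moment at which its call begins. get_calibration takes no time and is no camera call.
- r.finish_job(): hands the job in, once; it reports no verdict.
The state is a dict: "time": time; "qpos": joint angles; "qd": joint speeds; "joint_efforts": joint torques, N m; "ee_pos": TCP position; "ee_rot": TCP orientation; "contact_force": force on the tool from outside, world axes, zero at the start; "wrist_torque": the same for the moment, N m; "grip_width": finger opening in mm.
Only numpy, scipy, OpenCV 4.12 (cv2) and the standard library are available. Lean on these libraries where they do the work, as an engineer would, in place of code of your own. Each camera call takes 0.05 s, during which the arm holds its last target.

## Task

Press the lever of the hand press down until the bush is fully home in its housing and the lever goes firm. Leave the lever down with the ram still bearing on the bush, and slide the stop up its slotted quadrant by its knob until the pin sits just under the lever, touching or nearly so but not lifting it, so that the rest of the batch goes to the same depth. Leave the other things on the bench where they are.

Things in the scene. Friction and masses are not known exactly. Their poses are not given: they have to be found in the camera images.
- press: Hand arbor press, grey casting bolted to the bench: base 270 x 130 mm, 250 mm high, square steel ram in its head. Origin: centre of its foot on the bench. x back, y to its lever side, z up; its front and the long lever point to its -x. In its frame the lever's pivot axis is parallel to y, through x 5 mm, z 200 mm.
- hub (a point): Point on the lever's pivot axis, in the press's mid-plane (y 0), 200 mm above the bench. The lever and the stop both turn about this axis.
- lever (a joint): Angle of the press lever, rad: 0 points 30 degrees above level to the press's front, growing as it is pressed down (0.52 is level). Steel rod 14 mm thick, black ball 34 mm at its end 272 mm from the pivot, in the plane 68 mm to the press's lever side. It stays by friction where left. Drives the ram down 20 mm per rad.
- lever_press_point (a point): Point on the top of the lever rod, 240 mm from the pivot, just before the ball: a good place to press. While it moves, pressing here takes about 2 to 4 N with the ram free and 8 to 11 N as the bush slides in (0 to 6 N when held still on the way: friction holds). Once home it firms up: over 17 N within 10 mm more travel, also held still. Hold that for a moment.
- lever_underside (a point): Point on the underside of the lever rod, 195 mm from the pivot, where the stop pin will meet it. Lies at the same spot as point stop_pin_top when pin and lever touch.
- ram: Square steel ram, 25 mm, 190 mm long, upright in the press head, its top about 300 mm above the bench. Origin: centre of its lower face, which presses on the bush.
- bush: Plain bronze bush, 34 mm in diameter and 34 mm long, started upright in the housing under the ram; origin at the centre of its lower end. It slides stiffly down 3 to 11 mm until it meets a hidden shoulder, whose depth differs from housing to housing; 7 to 13 mm of it stay proud.
- stop (a joint): Position of the lever stop on the slotted quadrant (180 to 210 mm from the pivot, graduated), rad: the lever value at which its pin touches the lever. Starts low (0.93 to 1.05) and falls as it is slid up. Held by friction: 4 to 6 N at the knob to slide it. Slid up further against the lever it would lift the lever.
- stop_knob (a point): Centre of the stop's knurled steel knob: 22 mm thick, 38 mm long, lying parallel to the pivot axis on the inner side of the quadrant plate, its middle at y -11 mm in the press's frame. It moves on an arc 195 mm from the pivot. Free on both long sides and above: can be pinched from above.
- stop_pin_top (a point): Upper side of the stop's pin: 14 mm thick, on the same axis as the knob, reaching out at y 42 to 84 mm beneath the lever. With the stop at value s, the common axis of pin and knob lies 14 mm below (square to) the centre line that the lever has at value s, and 195 mm from the pivot.
- next_housing: Bystander: flanged dark iron housing, 94 x 70 mm flange, 45 mm high. Origin: centre of its underside.
- next_bush: Bystander: spare bronze bush standing on end, 34 mm in diameter, 34 mm high. Origin: centre of its underside.
- insert_box: Bystander: flat blue plastic box 110 x 55 x 18 mm. Origin: centre of its underside.
- tool_holder: Bystander: black steel turning tool holder, 25 mm square, 125 mm long. Origin: centre of its underside.

How it is judged:
By the outcome, as a careful person would: the job done as asked, in the order asked, and still so for the second after the job is handed in, with the robot touching nothing.
It also fails if it takes over 64 s, if anything falls off the work surface, if the arm or the gripper's body presses on something with over 40 N, if the wrist force passes 120 N, or if a joint passes its speed limit or range.

## Working session

There is one attempt and no reset: what is moved stays moved. The work goes in short steps, Python scripts to look and compute and a tool call to move; the robot and the scene stay as the last step left them, time stands still between calls to the robot, and variables do not carry over. Pictures are saved under pics/ and viewed, and the job is handed in when it is done.

Besides the shell and the picture viewer there is one more tool, called after "Call:" as a command line: name --argument value ..., lists and objects as JSON in quotes. step_arm: Moves the arm, as the interface text tells. Its arguments: {"type":"object","properties":{"targets":{"type":"array"},"force":{"type":"number"}},"required":["targets"]}

```bash
mkdir -p pics
python3 - <<'E'
from station import r, eyes
import cv2
print(r.read_state())
for n in ("scene","top"):
    cv2.imwrite(f"pics/{n}0.png",eyes.snapshot(n)); print(n,eyes.get_calibration(n))
E
```

```text
{'time': 0.0, 'qpos': array([-8.14921962e+01,  1.50977329e+01, -2.80269174e+00,  7.21565137e+01,
       -1.86022319e-03,  8.11022208e+01]), 'qd': array([ 0.06239346,  0.05700587,  0.00490935, -0.10338146, -0.01650828,
       -0.02682456]), 'joint_efforts': array([-1.44877846e-03, -6.37610149e+01,  3.84563220e+01,  1.37764009e-02,
       -1.80254260e-04,  1.06736738e-05]), 'ee_pos': array([ 157.00840404, -500.78065972,  303.44187385]), 'ee_rot': array([[ 9.54211191e-01,  2.99133702e-01, -1.79130858e-04],
       [ 2.99133731e-01, -9.54210697e-01,  9.78022215e-04],
       [ 1.21630825e-04, -9.86823824e-04, -9.99999506e-01]]), 'contact_force': array([-0.08247004,  0.02929341, -0.00288995]), 'wrist_torque': array([ 0.02736057, -0.00992474, -0.03062046]), 'grip_width': 85.22068749901617}
scene {'intrinsics': array([[434.36146317,   0.        , 319.21199329],
       [  0.        , 434.36146317, 243.37229522],
       [  0.        ,   0.        ,   1.        ]]), 'origin': array([1193.39221198,  476.18169461,  786.52322037]), 'rotation': array([[-0.57703863, -0.47229301,  0.66630754],
       [ 0.81668543, -0.32652203,  0.47582377],
       [-0.00716415,  0.81873236,  0.57413065]])}
top {'intrinsics': array([[520.69040034,   0.        , 318.86647249],
       [  0.        , 520.69040034, 235.20969265],
       [  0.        ,   0.        ,   1.        ]]), 'origin': array([ 300.70023054,   -9.50167972, 1634.78839682]), 'rotation': array([[ 1.64544041e-02,  9.91097094e-01, -1.32120409e-01],
       [-9.99860698e-01,  1.66800091e-02,  6.00941098e-04],
       [ 2.79936060e-03,  1.32092116e-01,  9.91233492e-01]])}
```

View pics/scene0.png

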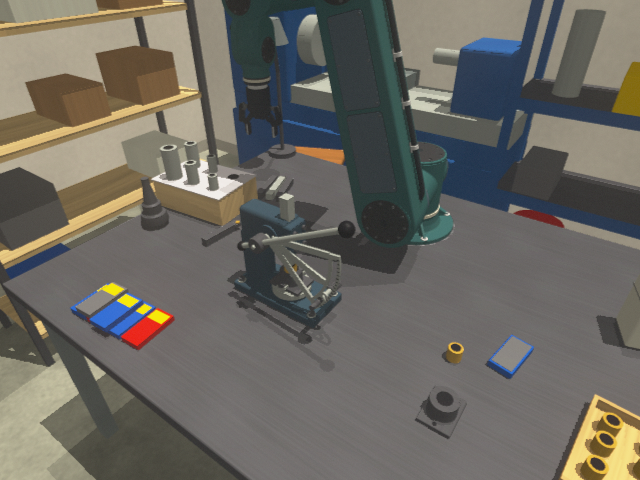

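View pics/top0.png

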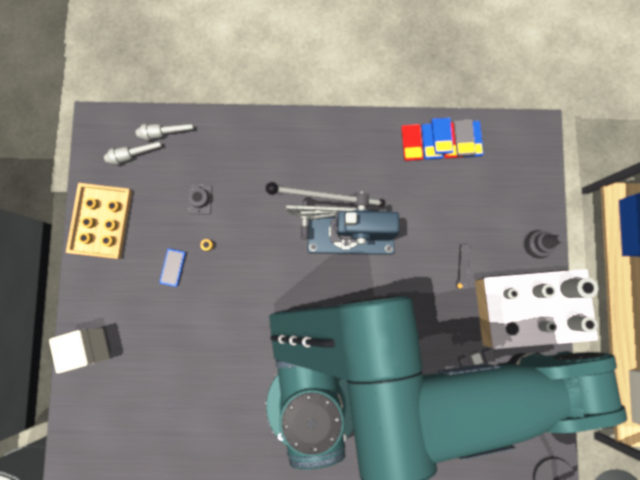

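Run:
```python
import cv2
a=cv2.imread("pics/top0.png")[165:275,255:415]; cv2.imwrite("pics/top0c.png",cv2.resize(a,None,fx=5,fy=5,interpolation=cv2.INTER_CUBIC))
a=cv2.imread("pics/scene0.png")[165:345,220:380]; cv2.imwrite("pics/scene0c.png",cv2.resize(a,None,fx=3.33,fy=3.33,interpolation=cv2.INTER_CUBIC))
```

```text
(no output)
```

View pics/top0c.png

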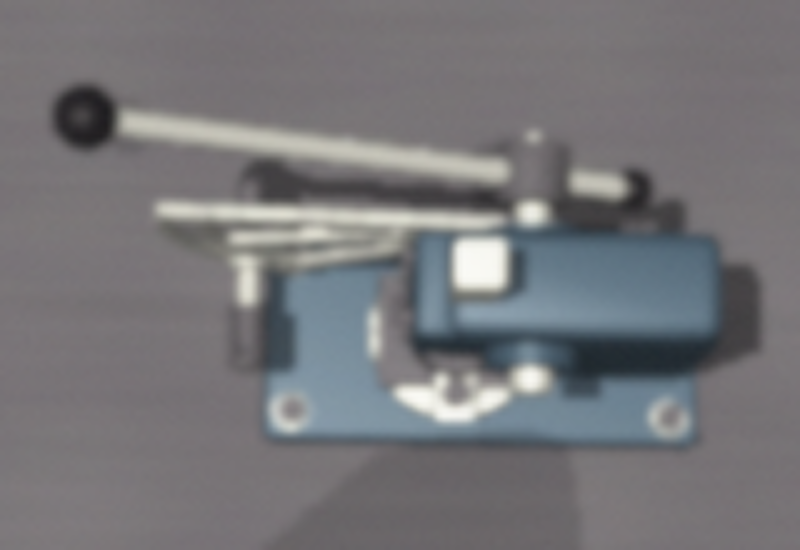

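View pics/scene0c.png

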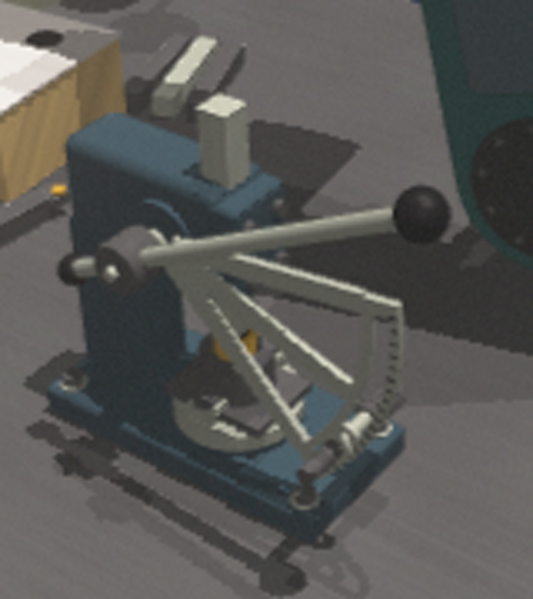

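```bash
cat > h.py <<'E'
import numpy as np
from station import r, eyes
from scipy.optimize import least_squares
C={n:eyes.get_calibration(n) for n in("scene","top")}
def proj(n,p):
    c=C[n]; q=c["rotation"].T@(np.asarray(p,float)-c["origin"]); q=np.array([q[0],-q[1],-q[2]])
    u=c["intrinsics"]@q; return u[:2]/u[2]
def R(yaw): c,s=np.cos(yaw),np.sin(yaw); return np.array([[c,-s,0],[s,c,0],[0,0,1]])
def W(P,p): return R(P[2])@np.asarray(p,float)+[P[0],P[1],0]
def lev(q,rad,y,off=0): # off: square to lever, + = above
    a=np.pi/6-q  # elevation
    return np.array([5-rad*np.cos(a)+off*np.sin(a), y, 200+rad*np.sin(a)+off*np.cos(a)])
E
cat > fit.py <<'E'
from h import *
t=lambda u,v:(255+u/5,165+v/5)
s=lambda u,v:(220+u/3.33,165+v/3.33)
# P: x,y,yaw,q,s,hb
def model(P):
    q,st,hb=P[3:]
    return [("top",[-135,-65,hb],t(265,440)),("top",[135,-65,hb],t(697,442)),
     ("top",lev(q,272,68),t(85,115)),("top",lev(st,195,-11,-14),t(245,335)),
     ("scene",lev(q,272,68),s(421,213)),("scene",[-135,65,hb],s(320,515)),("scene",[135,65,hb],s(50,390)),("scene",[-135,-65,hb],s(404,432)),
     ("scene",lev(st,195,84,-14),s(308,470))]
f=lambda P:np.concatenate([proj(n,W(P,p))-o for n,p,o in model(P)])
S=least_squares(f,[560,-50,-1.57,0.1,1,20],loss="soft_l1"); P=S.x
print(P.round(3)); 
for (n,p,o),e in zip(model(P),f(P).reshape(-1,2)): print(n,p,e.round(2))
print("press pt",W(P,lev(P[3],240,68,7)),"knob",W(P,lev(P[4],195,-11,-14)), "ram top", proj("top",W(P,[-33,0,300])),"hub",proj("scene",W(P,[5,90,200])),s(112,270))
E
python3 fit.py
```

```text
[ 5.19512e+02 -1.16208e+02 -1.60100e+00  1.80000e-02  1.05000e+00
  1.56120e+01]
top [-135, -65, np.float64(15.611658823522948)] [0.57 0.4 ]
top [135, -65, np.float64(15.611658823522948)] [0.59 4.08]
top [-232.92451498   68.          331.81777259] [-1.21 -0.24]
top [-156.59795736  -11.           89.96773119] [-2.15  0.71]
scene [-232.92451498   68.          331.81777259] [ 0.67 -0.53]
scene [-135, 65, np.float64(15.611658823522948)] [-5.34  3.52]
scene [135, 65, np.float64(15.611658823522948)] [-1.49 -1.22]
scene [-135, -65, np.float64(15.611658823522948)] [-0.36 -0.15]
scene [-156.59795736   84.           89.96773119] [0.01 2.83]
press pt [593.6411704   83.16057562 322.43285671] knob [513.30421662  40.6534784   89.96773119] ram top [347.20482322 219.68386574] hub [255.27434209 246.97637019] (253.63363363363362, 246.0810810810811)
```

Run:
```python
import cv2
a=cv2.imread("pics/top0.png")[195:260,295:405]; cv2.imwrite("pics/top0d.png",cv2.resize(a,None,fx=7,fy=7,interpolation=cv2.INTER_LANCZOS4))
a=cv2.imread("pics/scene0.png")[250:330,270:350]; cv2.imwrite("pics/scene0d.png",cv2.resize(a,None,fx=7,fy=7,interpolation=cv2.INTER_LANCZOS4))
a=cv2.imread("pics/scene0.png")[185:300,225:305]; cv2.imwrite("pics/scene0e.png",cv2.resize(a,None,fx=5,fy=5,interpolation=cv2.INTER_LANCZOS4))
```

```text
(no output)
```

View pics/top0d.png

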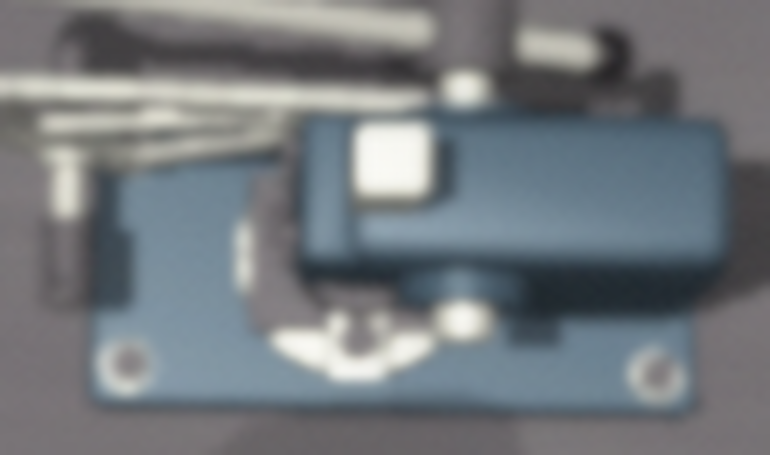

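View pics/scene0d.png

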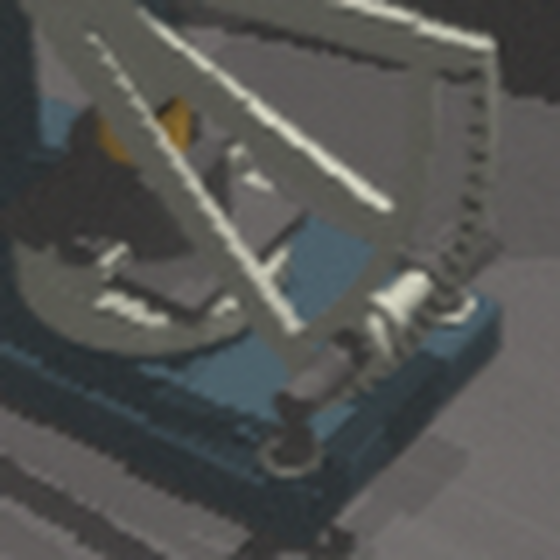

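View pics/scene0e.png

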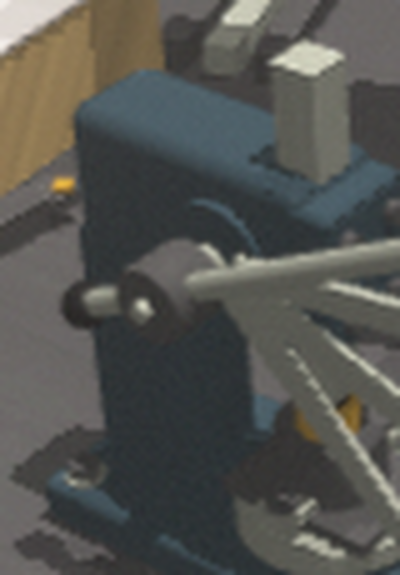

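```bash
cat > fit.py <<'E'
from h import *
t=lambda u,v:(295+u/7,195+v/7)
d=lambda u,v:(270+u/7,250+v/7)
e=lambda u,v:(225+u/5,185+v/5)
# P: x,y,yaw,q,s,hb,a,b,y1,y2,xr,zr
def model(P):
    q,st,hb,a,b,y1,y2,xr,zr=P[3:]
    return [("top",[-a,-b,hb],t(127,363)),("top",[a,-b,hb],t(657,375)),
     ("scene",[-a,b,hb],d(290,455)),("scene",[a,b,hb],e(85,470)),("scene",[-a,-b,hb],d(460,308)),
     ("top",lev(q,272,68),(272,188)),("scene",lev(q,272,68),(346.4,229)),
     ("top",lev(st,195,-11,-14),t(68,260)),("scene",lev(st,195,84,-14),d(288,393)),
     ("top",[5,y1,200],t(465,320)),("top",[5,y2,200],t(465,88)),
     ("top",[xr,0,zr],t(395,160)),("scene",[xr,0,zr],e(308,58))]
f=lambda P:np.concatenate([proj(n,W(P,p))-o for n,p,o in model(P)])
S=least_squares(f,[520,-116,-1.6,0.02,1,20,120,50,-50,50,-33,300],loss="soft_l1",x_scale=[10,10,.1,.1,.1,10,10,10,10,10,10,10]); P=S.x
print(P.round(3)); 
for (n,p,o),ee in zip(model(P),f(P).reshape(-1,2)): print(n,np.round(p),ee.round(2))
print("press pt",W(P,lev(P[3],240,68,7)),"knob",W(P,lev(P[4],195,-11,-14)))
np.save("P.npy",P)
E
python3 fit.py
```

```text
[ 5.21569e+02 -1.19606e+02 -1.58900e+00  2.50000e-02  1.06000e+00
  1.85320e+01  1.22094e+02  4.42290e+01 -4.29930e+01  5.05550e+01
 -2.57360e+01  3.03261e+02]
top [-122.  -44.   19.] [ 1.12 -0.13]
top [122. -44.  19.] [3.59 0.91]
scene [-122.   44.   19.] [-0.72 -0.06]
scene [122.  44.  19.] [-1.52 -0.73]
scene [-122.  -44.   19.] [-4.64  1.6 ]
top [-234.   68.  330.] [-0.53  0.17]
scene [-234.   68.  330.] [ 0.15 -0.26]
top [-155.  -11.   88.] [-1.3   0.61]
scene [-155.   84.   88.] [0.09 2.8 ]
top [  5. -43. 200.] [-1.8  -0.02]
top [  5.  51. 200.] [-0.97 -0.02]
top [-26.   0. 303.] [-0.04  1.11]
scene [-26.   0. 303.] [ 0.03 -0.13]
press pt [593.33330536  81.47863246 320.99220767] knob [513.47105574  36.00769007  88.27920761]
```

```bash
sed -e 's/a,b,y1,y2,xr,zr=P\[3:\]/a,b,y1,y2,xr,zr,ab,b2=P[3:]/' -e 's/\[a,-b,hb\]/[ab,-b2,hb]/;s/\[a,b,hb\]/[ab,b,hb]/;s/\[-a,-b,hb\]/[-a,-b2,hb]/;s/"top",\[-a,-b,hb\]/"top",[-a,-b2,hb]/' -e 's/-33,300\],/-33,300,120,50],/;s/10,10,10\])/10,10,10,10,10])/' fit.py > fit2.py; python3 fit2.py
```

```text
[ 5.23782e+02 -1.23869e+02 -1.57700e+00  3.40000e-02  1.02900e+00
  2.66100e+01  1.33041e+02  4.83190e+01 -4.52420e+01  4.82710e+01
 -3.06680e+01  3.04144e+02  1.04749e+02  4.70280e+01]
top [-133.  -47.   27.] [-0.89  0.22]
top [105. -47.  27.] [-0.07  0.22]
scene [-133.   48.   27.] [ 0.44 -0.11]
scene [105.  48.  27.] [-0.25  0.34]
scene [-133.  -47.   27.] [-2.21 -0.26]
top [-235.   68.  328.] [0.36 0.69]
scene [-235.   68.  328.] [-0.58  0.24]
top [-159.  -11.   93.] [-1.02  0.31]
scene [-159.   84.   93.] [0.08 1.29]
top [  5. -45. 200.] [-0.06 -0.  ]
top [  5.  48. 200.] [0.32 0.  ]
top [-31.   0. 304.] [-0.27  0.32]
scene [-31.   0. 304.] [-0.28 -0.05]
press pt [592.94860319  79.29825239 318.96077595] knob [513.69346305  35.0367447   93.34228622]
```

```bash
cat >> h.py <<'E'
def tri(a,b):
    A=[];B=[]
    for n,uv in(("top",a),("scene",b)):
        c=C[n]; k=np.linalg.inv(c["intrinsics"])@[uv[0],uv[1],1]; d=c["rotation"]@[k[0],-k[1],-k[2]]; d/=np.linalg.norm(d)
        M=np.eye(3)-np.outer(d,d); A.append(M);B.append(M@c["origin"])
    return np.linalg.solve(sum(A),sum(B))
def toP(P,w): return R(P[2]).T@(np.asarray(w)-[P[0],P[1],0])
E
python3 - <<'E'
from h import *
P=np.load("P.npy")
for a,b in (((286,207),(340.1,256)),((301,213),(325,279)),((272,188),(346.4,229))): print(toP(P,tri(a,b)).round(1))
print(r.read_state()["time"])
E
```

```text
[-205.    38.9  232.9]
[-166.    38.1  150.1]
[-236.4   69.1  329.5]
0.1
```

Call:
step_arm --targets '[0, 0, -0.9, 0, 0, 0.87, 0, 0, 0, -0.9, 0, 0, 0.87, 0, 0, 0, -0.9, 0, 0, 0.87, 0, 0, 0, -0.9, 0, 0, 0.87, 0, 0.7, -0.9, 0, 0, 0, 0, 0]' --force 40

```text
time: 0.72
ee_pos: [184.6, -466.6, 449.1]
ee_rot: [[1.0, -0.004, 0.0], [-0.004, -1.0, -0.003], [0.0, 0.003, -1.0]]
contact_force: [1.4, -0.5, -0.2]
grip_width: -0.1
```

Call:
step_arm --targets '[0.75, -1, 0, 0, 0, 0, 0, 0.75, -1, 0, 0, 0, 0, 0, 0.75, -1, 0, 0, 0, 0, 0, 0.75, -1, 0, 0, 0, 0, 0, 0.75, -1, 0, 0, 0, 0, 0]'

```text
time: 1.35
ee_pos: [335.7, -263.5, 447.8]
ee_rot: [[1.0, -0.0, -0.0], [-0.0, -1.0, 0.0], [-0.0, -0.0, -1.0]]
contact_force: [0.5, -0.2, -1.0]
grip_width: 0.2
```

Call:
step_arm --targets '[0.75, -1, 0, 0, 0, 0, 0, 0.75, -1, 0, 0, 0, 0, 0, 0.75, -1, 0, 0, 0, 0, 0, 0.75, -1, 0, 0, 0, 0, 0, 0.75, -1, 0, 0, 0, 0, 0]'

```text
time: 1.98
ee_pos: [485.7, -63.3, 447.7]
ee_rot: [[1.0, 0.0, -0.0], [0.0, -1.0, 0.0], [-0.0, -0.0, -1.0]]
contact_force: [1.1, -1.4, 0.4]
grip_width: -0.2
```

Call:
step_arm --targets '[0.75, -1, 0, 0, 0, 0, 0, 0.75, -1, 0, 0, 0, 0, 0, 0.75, -1, 0, 0, 0, 0, 0, 0.43, -0.58, 0.5, 0, 0, 0, 0, 0, 0, 0.2, 0, 0, 0, 0]'

```text
time: 2.6
ee_pos: [592.9, 79.8, 417.8]
ee_rot: [[1.0, 0.002, -0.003], [0.002, -1.0, 0.0], [-0.003, -0.0, -1.0]]
contact_force: [-0.1, -1.1, -0.2]
grip_width: 0.1
```

Run:
```python
from h import *
import cv2
print(r.read_state()["ee_pos"])
for n,(x,y,w,h) in (("scene",(220,130,200,150)),("top",(215,120,200,150))):
    a=eyes.snapshot(n); cv2.imwrite(f"pics/{n}1.png",cv2.resize(a[y:y+h,x:x+w],None,fx=4,fy=4,interpolation=cv2.INTER_CUBIC))
```

```text
[592.91855295  79.77383709 417.77435002]
```

View pics/scene1.png

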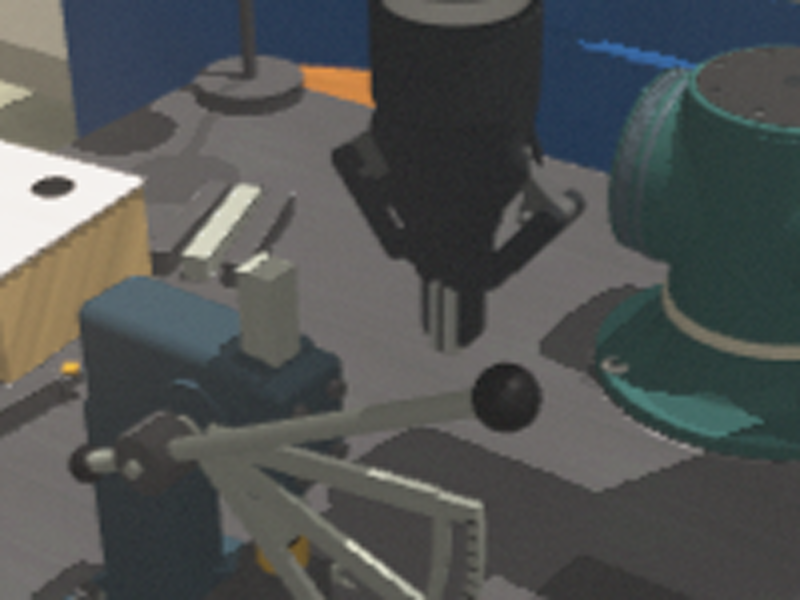

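View pics/top1.png

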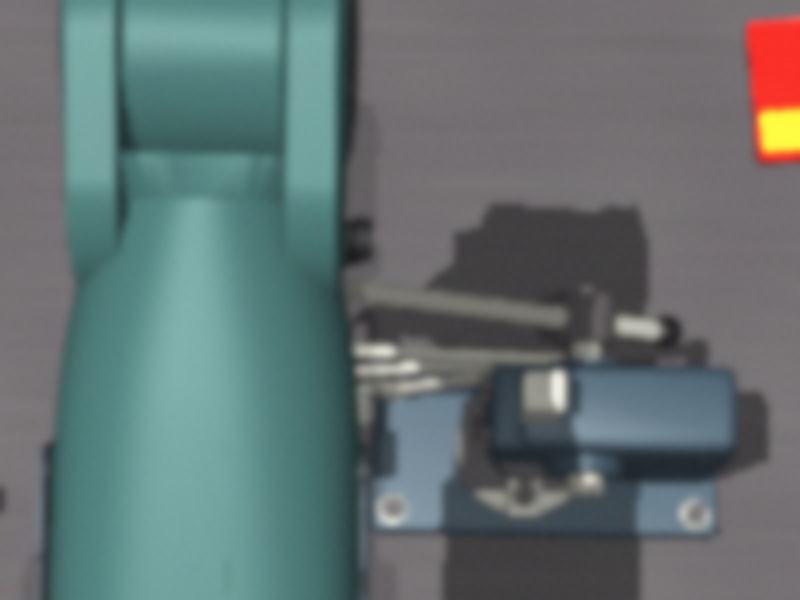

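Run:
```python
from h import *
P=np.load("P.npy"); print(proj("scene",[593,80,345]),proj("scene",[593,79,319]))
pr=None
for q in np.arange(0.03,1.0,.05):
    w=W(P,lev(q,240,68,7))+[0,0,73]
    print(round(q,2),w.round(1), None if pr is None else ((w-pr)/40*[1,-1,-1]).round(3)); pr=w
```

```text
[332.65308355 216.84082584] [332.09227762 227.93543219]
0.03 [592.9  78.8 392.9] None
0.08 [593.   84.5 382.3] [ 0.001 -0.143  0.264]
0.13 [593.   89.7 371.5] [ 0.001 -0.13   0.271]
0.18 [593.   94.4 360.4] [ 0.001 -0.116  0.277]
0.23 [593.1  98.4 349.2] [ 0.001 -0.102  0.282]
0.28 [593.1 102.  337.7] [ 0.001 -0.088  0.287]
0.33 [593.1 104.9 326. ] [ 0.    -0.074  0.291]
0.38 [593.1 107.3 314.3] [ 0.    -0.059  0.294]
0.43 [593.1 109.  302.4] [ 0.    -0.044  0.297]
0.48 [593.1 110.2 290.5] [ 0.    -0.029  0.299]
0.53 [593.1 110.8 278.5] [ 0.    -0.014  0.3  ]
0.58 [593.1 110.8 266.5] [-0.     0.001  0.3  ]
0.63 [593.1 110.1 254.5] [-0.     0.016  0.3  ]
0.68 [593.1 108.9 242.5] [-0.     0.031  0.299]
0.73 [593.1 107.1 230.7] [-0.     0.046  0.297]
0.78 [593.1 104.7 218.9] [-0.     0.06   0.294]
0.83 [593.1 101.7 207.3] [-0.     0.075  0.291]
0.88 [593.1  98.1 195.8] [-0.001  0.089  0.286]
0.93 [593.   94.  184.6] [-0.001  0.104  0.282]
0.98 [593.   89.3 173.5] [-0.001  0.117  0.276]
```

Call:
step_arm --targets '[0, 0, 0.2, 0, 0, 0, 0, 0, 0, 0.2, 0, 0, 0, 0, 0, 0, 0.1, 0, 0, 0, 0, 0, 0, 0.1, 0, 0, 0, 0, 0, 0, 0.1, 0, 0, 0, 0]'

```text
time: 3.32
ee_pos: [592.2, 78.3, 391.9]
ee_rot: [[1.0, 0.0, 0.001], [0.0, -1.0, 0.0], [0.001, -0.0, -1.0]]
contact_force: [-0.3, -0.3, 4.0]
grip_width: 0.0
```

Call:
step_arm --targets '[0, -0.075, 0.13, 0, 0, 0, 0, 0, -0.07, 0.13, 0, 0, 0, 0, 0, -0.065, 0.13, 0, 0, 0, 0, 0, -0.065, 0.13, 0, 0, 0, 0, 0, -0.06, 0.13, 0, 0, 0, 0]'

```text
time: 3.95
ee_pos: [592.2, 86.6, 365.5]
ee_rot: [[1.0, 0.009, -0.0], [0.009, -1.0, 0.004], [0.0, -0.004, -1.0]]
contact_force: [-1.4, 1.5, 4.4]
grip_width: -0.1
```

Call:
step_arm --targets '[0, -0.055, 0.14, 0, 0, 0, 0, 0, -0.05, 0.14, 0, 0, 0, 0, 0, -0.05, 0.14, 0, 0, 0, 0, 0, -0.05, 0.14, 0, 0, 0, 0, 0, -0.045, 0.14, 0, 0, 0, 0]'

```text
time: 4.58
ee_pos: [592.1, 91.8, 337.6]
ee_rot: [[1.0, 0.016, -0.0], [0.016, -1.0, 0.007], [0.0, -0.007, -1.0]]
contact_force: [0.3, 2.4, 4.1]
grip_width: -0.1
```

Call:
step_arm --targets '[0, -0.12, 0.145, 0, 0, 0, 0, 0, -0.12, 0.145, 0, 0, 0, 0, 0, -0.1, 0.145, 0, 0, 0, 0, 0, -0.1, 0.145, 0, 0, 0, 0, 0, -0.08, 0.145, 0, 0, 0, 0]'

```text
time: 5.2
ee_pos: [592.2, 102.2, 309.3]
ee_rot: [[0.999, 0.032, 0.001], [0.032, -0.999, 0.013], [0.001, -0.013, -1.0]]
contact_force: [-0.1, -8.3, 7.9]
grip_width: 0.1
```

```bash
cat > st.py <<'E'
from h import *
import math
P=np.load("P.npy"); s=r.read_state(); tip=s["ee_pos"]+73*s["ee_rot"][:,2]
p=toP(P,tip); d=p-[5,0,200]; rad=np.hypot(d[0],d[2]); 
# contact on rod top: off 7
q=math.pi/6-(math.atan2(d[2],-d[0])-math.asin(7/rad))
print("t",round(s["time"],2),"tip press",p.round(1),"rad",rad.round(1),"q",round(q,3),"F",s["contact_force"].round(1),"qd",s["qd"].round(1))
E
python3 st.py
```

```text
t 5.2 tip press [-227.3   67.1  236.3] rad 235.2 q 0.398 F [-0.1 -8.3  7.9] qd [ 1.2  0.5 -6.  -6.7  0.3 -0.1]
```

Call:
step_arm --targets '[0, 0.15, 0.0, 0, 0, 0, 0, 0, 0.05, 0.1, 0, 0, 0, 0, 0, 0, 0.13, 0, 0, 0, 0, 0, 0, 0.13, 0, 0, 0, 0, 0, 0, 0.13, 0, 0, 0, 0]'

```text
time: 5.82
ee_pos: [592.3, 95.7, 289.9]
ee_rot: [[0.999, 0.033, 0.001], [0.033, -0.999, 0.016], [0.002, -0.016, -1.0]]
contact_force: [-0.5, 6.2, 10.3]
grip_width: -0.1
```

```bash
python3 st.py
```

```text
t 5.83 tip press [-221.2   67.4  216.9] rad 226.8 q 0.48 F [-0.5  6.2 10.3] qd [ 0.   0.7 -5.4 -6.2 -0.1  0.1]
```

Call:
step_arm --targets '[0, -0.06, 0.12, 0, 0, 0, 0, 0, 0, 0.12, 0, 0, 0, 0, 0, 0, 0.12, 0, 0, 0, 0, 0, 0, 0.12, 0, 0, 0, 0, 0, 0, 0.12, 0, 0, 0, 0]'

```text
time: 6.45
ee_pos: [592.4, 97.5, 265.9]
ee_rot: [[0.999, 0.032, 0.001], [0.032, -0.999, 0.014], [0.002, -0.014, -1.0]]
contact_force: [0.0, -3.2, 10.2]
grip_width: 0.2
```

```bash
python3 st.py
```

```text
t 6.45 tip press [-222.8   67.4  192.9] rad 227.9 q 0.585 F [ 0.  -3.2 10.2] qd [-0.   0.8 -4.8 -5.5 -0.1  0. ]
```

Call:
step_arm --targets '[0, 0, 0.1, 0, 0, 0, 0, 0, 0, 0.1, 0, 0, 0, 0, 0, 0, 0.1, 0, 0, 0, 0, 0, 0, 0.1, 0, 0, 0, 0, 0, 0, 0.1, 0, 0, 0, 0]'

```text
time: 7.08
ee_pos: [592.5, 97.4, 246.8]
ee_rot: [[0.999, 0.032, 0.002], [0.032, -0.999, 0.013], [0.003, -0.013, -1.0]]
contact_force: [-4.8, -7.2, 28.5]
grip_width: -0.1
```

```bash
python3 st.py
```

```text
t 7.08 tip press [-222.6   67.7  173.8] rad 229.1 q 0.669 F [-4.8 -7.2 28.5] qd [ 0.   0.5 -3.5 -4.3 -0.4  0.1]
```

Call:
step_arm --targets '[0, 0, 0, 0, 0, 0, 0, 0, 0, 0, 0, 0, 0, 0, 0, 0, 0, 0, 0, 0, 0, 0, 0, 0, 0, 0, 0, 0, 0, 0, 0, 0, 0, 0, 0]'

```text
time: 7.7
ee_pos: [592.5, 97.4, 246.8]
ee_rot: [[0.999, 0.032, 0.002], [0.032, -0.999, 0.013], [0.002, -0.013, -1.0]]
contact_force: [-2.3, -6.4, 19.8]
grip_width: -0.1
```

```bash
python3 st.py
```

```text
t 7.7 tip press [-222.6   67.5  173.8] rad 229.1 q 0.669 F [-2.3 -6.4 19.8] qd [ 0.1 -0.  -0.  -0.  -0.  -0. ]
```

Call:
step_arm --targets '[0, 0, 0.04, 0, 0, 0, 0, 0, 0, 0, 0, 0, 0, 0, 0, 0, 0, 0, 0, 0, 0, 0, 0, 0, 0, 0, 0, 0, 0, 0, 0, 0, 0, 0, 0]'

```text
time: 8.32
ee_pos: [592.5, 97.3, 245.8]
ee_rot: [[0.999, 0.032, 0.003], [0.032, -0.999, 0.013], [0.003, -0.012, -1.0]]
contact_force: [-4.7, -7.7, 26.0]
grip_width: 0.2
```

```bash
python3 st.py
```

```text
t 8.32 tip press [-222.5   67.7  172.8] rad 229.1 q 0.673 F [-4.7 -7.7 26. ] qd [-0.  -0.1  0.   0.  -0.   0. ]
```

Call:
step_arm --targets '[0, 0, -0.03, 0, 0, 0, 0, 0, 0, 0, 0, 0, 0, 0, 0, 0, -0.03, 0, 0, 0, 0, 0, 0, 0, 0, 0, 0, 0, 0, 0, 0, 0, 0, 0, 0]'

```text
time: 8.95
ee_pos: [592.4, 97.5, 247.3]
ee_rot: [[0.999, 0.032, 0.002], [0.032, -0.999, 0.013], [0.002, -0.013, -1.0]]
contact_force: [-2.2, -5.4, 15.5]
grip_width: -0.1
```

Call:
step_arm --targets '[0, 0, -0.02, 0, 0, 0, 0, 0, 0, -0.02, 0, 0, 0, 0, 0, 0, 0, 0, 0, 0, 0, 0, 0, 0, 0, 0, 0, 0, 0, 0, 0, 0, 0, 0, 0]'

```text
time: 9.57
ee_pos: [592.4, 97.6, 248.4]
ee_rot: [[0.999, 0.032, 0.001], [0.032, -0.999, 0.013], [0.002, -0.013, -1.0]]
contact_force: [0.1, -4.7, 10.1]
grip_width: 0.3
```

```bash
python3 st.py
```

```text
t 9.57 tip press [-222.8   67.5  175.4] rad 229.1 q 0.662 F [ 0.1 -4.7 10.1] qd [ 0.1  0.   0.1  0.  -0.  -0. ]
```

Call:
step_arm --targets '[0, 0, -0.02, 0, 0, 0, 0, 0, 0, -0.02, 0, 0, 0, 0, 0, 0, 0, 0, 0, 0, 0, 0, 0, 0, 0, 0, 0, 0, 0, 0, 0, 0, 0, 0, 0]'

```text
time: 10.2
ee_pos: [592.3, 97.8, 249.6]
ee_rot: [[0.999, 0.032, 0.0], [0.032, -0.999, 0.014], [0.001, -0.014, -1.0]]
contact_force: [2.1, -1.6, 5.3]
grip_width: 0.3
```

```bash
python3 st.py
```

```text
t 10.2 tip press [-223.    67.3  176.6] rad 229.2 q 0.656 F [ 2.1 -1.6  5.3] qd [-0.   0.  -0.1 -0.  -0.   0.1]
```

Call:
step_arm --targets '[0, 0, -0.02, 0, 0, 0, 0, 0, 0, -0.02, 0, 0, 0, 0, 0, 0, 0, 0, 0, 0, 0, 0, 0, 0, 0, 0, 0, 0, 0, 0, 0, 0, 0, 0, 0]'

```text
time: 10.82
ee_pos: [592.0, 98.0, 250.9]
ee_rot: [[0.999, 0.032, -0.001], [0.032, -0.999, 0.015], [-0.0, -0.015, -1.0]]
contact_force: [0.5, -0.2, 0.4]
grip_width: -0.1
```

```bash
python3 st.py
```

```text
t 10.82 tip press [-223.4   66.9  178. ] rad 229.4 q 0.65 F [ 0.5 -0.2  0.4] qd [0.  0.  0.1 0.  0.  0. ]
```

Call:
step_arm --targets '[0, 0, -1, 0, 0, 0, 0, 0, 0, -1, -0.17, 0, 0.37, 0, -0.7, 0.52, 0, 0, 0, 0, 1, -0.7, 0.52, 0, 0, 0, 0, 1, -0.7, 0.52, 0, 0, 0, 0, 1]'

```text
time: 11.45
ee_pos: [507.9, 25.1, 330.6]
ee_rot: [[1.0, 0.013, -0.001], [0.013, -1.0, 0.005], [-0.001, -0.005, -1.0]]
contact_force: [0.5, -0.5, 1.3]
grip_width: 54.2
```

Run:
```python
from h import *
import cv2
print(r.read_state()["ee_pos"])
for n,(x,y,w,h) in (("scene",(220,160,200,150)),("top",(235,150,200,150))):
    a=eyes.snapshot(n); cv2.imwrite(f"pics/{n}2.png",cv2.resize(a[y:y+h,x:x+w],None,fx=4,fy=4,interpolation=cv2.INTER_CUBIC))
```

```text
[507.91325156  25.1113218  330.62326433]
```

View pics/scene2.png

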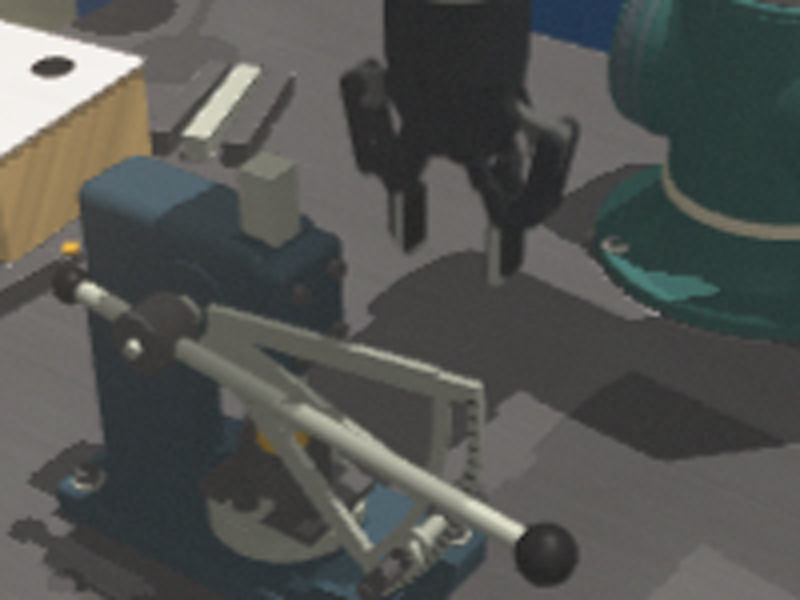

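View pics/top2.png

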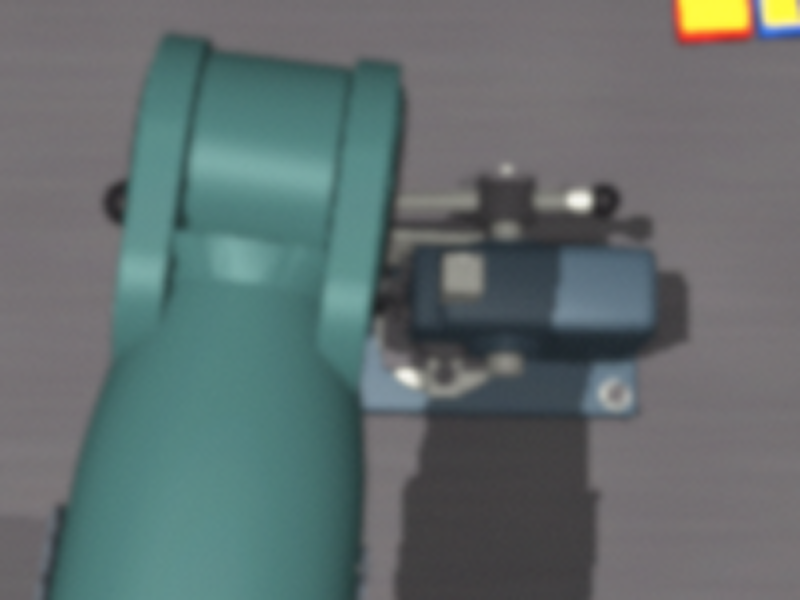

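Run:
```python
from h import *
P=np.load("P.npy")
for q in(.63,.65,.67,.69): print(q,proj("scene",W(P,lev(q,272,68))).round(1))
for s in(.66,.95,1,1.05): print(s,W(P,lev(s,195,-11,-14)).round(1),proj("scene",W(P,lev(s,195,84,-14))).round(1))
print(P[3:5])
```

```text
0.63 [355.9 296.2]
0.65 [355.6 298. ]
0.67 [355.1 299.8]
0.69 [354.7 301.5]
0.66 [513.9  62.5 159.6] [320.8 290.1]
0.95 [513.7  42.9 106.6] [313.9 304.5]
1 [513.7  38.1  98.1] [312.2 306.4]
1.05 [513.7  32.8  89.9] [310.4 308.1]
[0.03439377 1.02898214]
```

Call:
step_arm --targets '[0.05, -0.3, 0, -0.06, 0, 0.15, 1, 0, 0, 0, 0, 0, 0, 1, 0, 0, 1, 0, 0, 0, 1, 0, 0, 1, 0, 0, 0, 1, 0, 0, 1, 0, 0, 0, 1]'

```text
time: 12.18
ee_pos: [510.9, 37.6, 209.5]
ee_rot: [[1.0, -0.0, -0.0], [-0.0, -1.0, 0.0], [-0.0, -0.0, -1.0]]
contact_force: [0.5, 0.1, 0.7]
grip_width: 85.4
```

Call:
step_arm --targets '[0, 0, 0.5, 0, 0, 0, 1, 0, 0, 0.5, 0, 0, 0, 1, 0, 0, 0.3, 0, 0, 0, 1, 0, 0, 0.2, 0, 0, 0, 1, 0, 0, 0, 0, 0, 0, 1]'

```text
time: 12.8
ee_pos: [510.8, 37.6, 150.7]
ee_rot: [[1.0, -0.001, -0.001], [-0.001, -1.0, -0.0], [-0.001, 0.0, -1.0]]
contact_force: [0.2, 0.2, -0.2]
grip_width: 85.4
```

Run:
```python
from h import *
import cv2
s=r.read_state();print(s["ee_pos"],s["contact_force"])
for n,(x,y,w,h) in (("scene",(240,190,160,120)),("top",(235,150,200,150))):
    a=eyes.snapshot(n); cv2.imwrite(f"pics/{n}3.png",cv2.resize(a[y:y+h,x:x+w],None,fx=5 if n=="scene" else 4,fy=5 if n=="scene" else 4,interpolation=cv2.INTER_CUBIC))
```

```text
[510.77361122  37.59062943 150.70185073] [ 0.24468431  0.16178078 -0.19229787]
```

View pics/scene3.png

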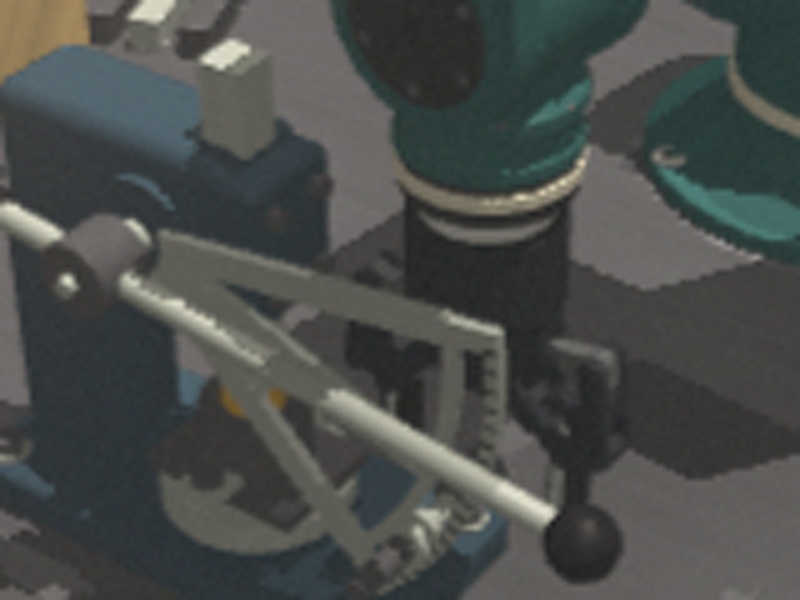

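Call:
step_arm --targets '[0, 0, 0, 0, 0, 0, 0.4, 0, 0, 0, 0, 0, 0, 0.3, 0, 0, 0, 0, 0, 0, 0.2, 0, 0, 0, 0, 0, 0, 0.1, 0, 0, 0, 0, 0, 0, 0.1]' --force 30

```text
time: 13.52
ee_pos: [511.0, 34.7, 151.9]
ee_rot: [[1.0, -0.003, 0.0], [-0.003, -1.0, -0.008], [0.001, 0.008, -1.0]]
contact_force: [-6.3, -27.2, 16.1]
grip_width: 20.9
```

Run:
```python
from h import *
s=r.read_state();print(s["ee_pos"],s["contact_force"],s["grip_width"])
P=np.load("P.npy");pr=None
for q in np.arange(1.03,.62,-.03):
    w=W(P,lev(q,195,-11,-14)); print(round(q,2),w.round(1), None if pr is None else ((w-pr)/40*[1,-1,-1]).round(3)); pr=w
```

```text
[510.99479552  34.69331605 151.85424363] [ -6.29756562 -27.18714013  16.05070228] 20.936809032978914
1.03 [513.7  34.9  93.2] None
1.0 [513.7  38.1  98.1] [ 0.    -0.078 -0.124]
0.97 [513.7  41.  103.2] [ 0.    -0.075 -0.126]
0.94 [513.7  43.9 108.3] [ 0.    -0.071 -0.128]
0.91 [513.8  46.5 113.5] [ 0.    -0.067 -0.131]
0.88 [513.8  49.1 118.8] [ 0.    -0.063 -0.132]
0.85 [513.8  51.4 124.2] [ 0.    -0.059 -0.134]
0.82 [513.8  53.6 129.7] [ 0.    -0.055 -0.136]
0.79 [513.8  55.6 135.2] [ 0.    -0.051 -0.138]
0.76 [513.8  57.5 140.7] [ 0.    -0.047 -0.139]
0.73 [513.8  59.2 146.3] [ 0.    -0.042 -0.14 ]
0.7 [513.8  60.7 152. ] [ 0.    -0.038 -0.142]
0.67 [513.8  62.1 157.7] [ 0.    -0.034 -0.143]
0.64 [513.9  63.2 163.4] [ 0.    -0.03  -0.144]
```

Call:
step_arm --targets '[0, 0.07, -0.03, 0, 0, 0, 0.1, 0, 0, 0, 0, 0, 0, 0.1, 0, 0, 0, 0, 0, 0, 0.1, 0, 0, 0, 0, 0, 0, 0.1, 0, 0, 0, 0, 0, 0, 0.1]'

```text
time: 14.15
ee_pos: [510.9, 34.2, 152.2]
ee_rot: [[1.0, -0.001, 0.0], [-0.001, -1.0, -0.002], [0.0, 0.002, -1.0]]
contact_force: [-0.2, -7.6, 3.8]
grip_width: 20.7
```

Call:
step_arm --targets '[0, -0.05, -0.13, 0, 0, 0, 0.1, 0, -0.076, -0.125, 0, 0, 0, 0.1, 0, -0.072, -0.127, 0, 0, 0, 0.1, 0, 0, 0, 0, 0, 0, 0.1, 0, 0, 0, 0, 0, 0, 0.1]'

```text
time: 14.78
ee_pos: [510.9, 42.9, 167.5]
ee_rot: [[1.0, -0.001, 0.0], [-0.001, -1.0, 0.0], [0.0, -0.0, -1.0]]
contact_force: [3.0, 1.5, 0.4]
grip_width: 20.5
```

```bash
cat > st2.py <<'E'
from h import *
P=np.load("P.npy"); s=r.read_state()
def inv(y): # s from knob world y
    from scipy.optimize import brentq
    return brentq(lambda q:W(P,lev(q,195,-11,-14))[1]-y,.55,1.3)
p=s["ee_pos"]; q=inv(p[1]+57*s["ee_rot"][1,2]); k=W(P,lev(q,195,-11,-14)); print("t",round(s["time"],2),p.round(1),"F",s["contact_force"].round(1),"s(y)",round(q,3),"z off",(p[2]-k[2]).round(1))
a=np.pi/6-q; R_=s["contact_force"][1]*np.cos(a)+s["contact_force"][2]*np.sin(a); T=-s["contact_force"][1]*np.sin(a)+s["contact_force"][2]*np.cos(a)
print("radial out",R_.round(1),"tangential up",T.round(1), "w",s["grip_width"].round(1), s["ee_rot"][:,2].round(3))
E
python3 st2.py
```

```text
t 14.78 [510.9  42.9 167.5] F [3.  1.5 0.4] s(y) 0.951 z off 61.0Traceback (most recent call last):
  File "st2.py", line 8, in <module>
    print("radial out",R_.round(1),"tangential up",T.round(1), "w",s["grip_width"].round(1), s["ee_rot"][:,2].round(3))
                                                                   ^^^^^^^^^^^^^^^^^^^^^
AttributeError: 'float' object has no attribute 'round'
```

Call:
step_arm --targets '[0, -0.071, -0.128, 0, 0, 0, 0.1, 0, -0.067, -0.13, 0, 0, 0, 0.1, 0, -0.063, -0.132, 0, 0, 0, 0.1, 0, -0.059, -0.134, 0, 0, 0, 0.1, 0, 0, 0, 0, 0, 0, 0.1]'

```text
time: 15.4
ee_pos: [510.9, 52.7, 188.7]
ee_rot: [[1.0, -0.001, 0.0], [-0.001, -1.0, -0.002], [0.0, 0.002, -1.0]]
contact_force: [1.5, -5.0, 2.5]
grip_width: 20.0
```

```bash
sed -i 's/s\["grip_width"\].round(1)/round(s["grip_width"],1)/' st2.py; python3 st2.py
```

```text
t 15.4 [510.9  52.7 188.7] F [ 1.5 -5.   2.5] s(y) 0.834 z off 61.6
radial out -5.6 tangential up 0.9 w 20.0 [ 0.    -0.002 -1.   ]
```

Call:
step_arm --targets '[0, -0.04, -0.136, 0, 0, 0, 0.1, 0, -0.05, -0.138, 0, 0, 0, 0.1, 0, 0, 0, 0, 0, 0, 0.1, 0, 0, 0, 0, 0, 0, 0.1, 0, 0, 0, 0, 0, 0, 0.1]'

```text
time: 16.02
ee_pos: [510.9, 56.4, 199.3]
ee_rot: [[1.0, -0.001, 0.0], [-0.001, -1.0, -0.001], [0.0, 0.001, -1.0]]
contact_force: [2.1, -4.3, 1.0]
grip_width: 20.6
```

```bash
python3 st2.py
python3 - <<'E'
from h import *
import cv2
a=eyes.snapshot("scene")[200:320,240:400]; cv2.imwrite("pics/scene4.png",cv2.resize(a,None,fx=5,fy=5,interpolation=cv2.INTER_CUBIC))
E
```

```text
t 16.02 [510.9  56.4 199.3] F [ 2.1 -4.3  1. ] s(y) 0.778 z off 61.9
radial out -4.4 tangential up -0.1 w 20.6 [ 0.    -0.001 -1.   ]
```

View pics/scene4.png

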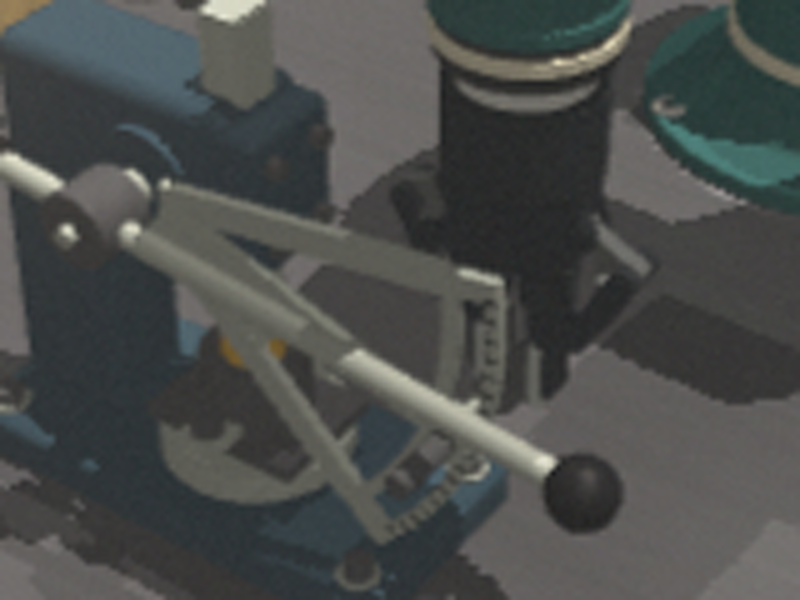

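Run:
```python
from h import *
P=np.load("P.npy"); hub=W(P,[5,0,200]); print(hub)
pts=np.array([(34.2,152.2),(42.9,167.5),(52.7,188.7),(56.4,199.3)]); r0=np.hypot(195,14)
S=least_squares(lambda c:np.hypot(pts[:,0]-c[0],pts[:,1]-c[1])-r0,[-129,260]); print(S.x,S.fun)
for y,z in pts:
    for c in (S.x,(hub[1],S.x[1]),(hub[1],260.5)): print(np.round(np.pi/6-np.arctan2(z-c[1],y-c[0])-np.arctan(14/195),4),end=" ")
    print()
```

```text
[ 523.75364289 -128.86848668  200.        ]
[-129.91160369  258.60956528] [ 0.08850607 -0.14377715  0.03412742  0.02209112]
1.0272 1.0301 1.0382 
0.9371 0.9396 0.9482 
0.8175 0.8195 0.8285 
0.7601 0.7617 0.771
```

Call:
step_arm --targets '[0, -0.03, -0.12, 0, 0, 0, 0.1, 0, -0.035, -0.12, 0, 0, 0, 0.1, 0, -0.03, -0.11, 0, 0, 0, 0.1, 0, 0, 0, 0, 0, 0, 0.1, 0, 0, 0, 0, 0, 0, 0.1]'

```text
time: 16.7
ee_pos: [510.9, 60.4, 213.2]
ee_rot: [[1.0, -0.001, -0.0], [-0.001, -1.0, -0.0], [-0.0, 0.0, -1.0]]
contact_force: [3.5, -2.7, -0.3]
grip_width: 20.5
```

```bash
python3 st2.py
```

```text
t 16.7 [510.9  60.4 213.2] F [ 3.5 -2.7 -0.3] s(y) 0.706 z off 62.3
radial out -2.6 tangential up -0.8 w 20.5 [-0. -0. -1.]
```

Call:
step_arm --targets '[0, -0.01, -0.04, 0, 0, 0, 0.1, 0, -0.01, -0.04, 0, 0, 0, 0.1, 0, 0, 0, 0, 0, 0, 0.1, 0, 0, 0, 0, 0, 0, 0.1, 0, 0, 0, 0, 0, 0, 0.1]'

```text
time: 17.32
ee_pos: [510.9, 61.2, 216.2]
ee_rot: [[1.0, -0.001, -0.0], [-0.001, -1.0, -0.0], [-0.0, 0.0, -1.0]]
contact_force: [3.6, -2.8, -2.8]
grip_width: 20.7
```

```bash
python3 st2.py
python3 - <<'E'
from h import *
import cv2
a=eyes.snapshot("scene")[220:310,290:410]; cv2.imwrite("pics/scene5.png",cv2.resize(a,None,fx=6.66,fy=6.66,interpolation=cv2.INTER_CUBIC))
E
```

```text
t 17.32 [510.9  61.2 216.2] F [ 3.6 -2.8 -2.8] s(y) 0.691 z off 62.5
radial out -2.3 tangential up -3.2 w 20.7 [-0. -0. -1.]
```

View pics/scene5.png

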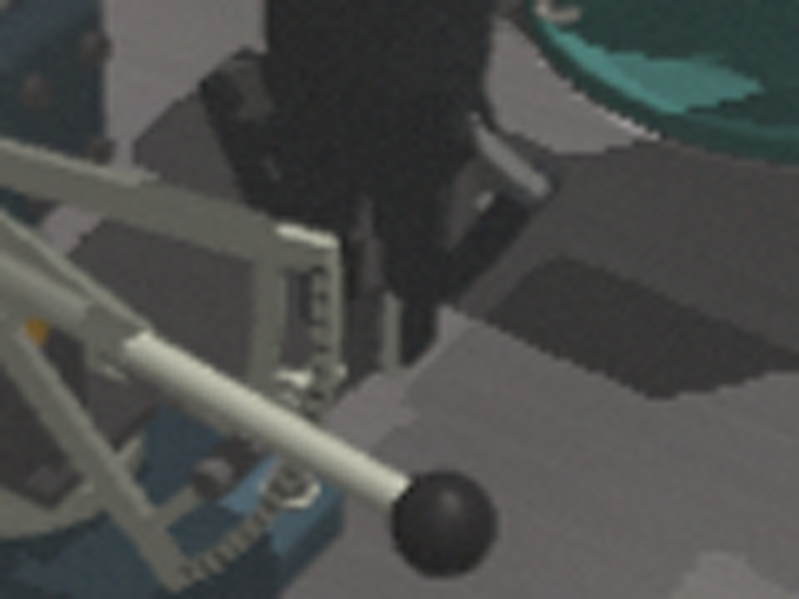

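Call:
step_arm --targets '[0, -0.004, -0.015, 0, 0, 0, 0.1, 0, -0.004, -0.015, 0, 0, 0, 0.1, 0, 0, 0, 0, 0, 0, 0.1, 0, 0, 0, 0, 0, 0, 0.1, 0, 0, 0, 0, 0, 0, 0.1]'

```text
time: 18.0
ee_pos: [510.9, 61.5, 217.3]
ee_rot: [[1.0, -0.001, -0.0], [-0.001, -1.0, -0.0], [-0.0, 0.0, -1.0]]
contact_force: [5.1, -4.6, -5.3]
grip_width: 20.7
```

```bash
python3 st2.py
```

```text
t 18.0 [510.9  61.5 217.3] F [ 5.1 -4.6 -5.3] s(y) 0.684 z off 62.4
radial out -3.7 tangential up -5.9 w 20.7 [-0. -0. -1.]
```

Call:
step_arm --targets '[0, -0.004, -0.015, 0, 0, 0, 0.1, 0, -0.002, -0.01, 0, 0, 0, 0.1, 0, 0, 0, 0, 0, 0, 0.1, 0, 0, 0, 0, 0, 0, 0.1, 0, 0, 0, 0, 0, 0, 0.1]'

```text
time: 18.62
ee_pos: [510.9, 61.7, 218.3]
ee_rot: [[1.0, -0.001, -0.0], [-0.001, -1.0, -0.0], [-0.0, 0.0, -1.0]]
contact_force: [5.5, -3.6, -5.0]
grip_width: 20.6
```

```bash
python3 st2.py
```

```text
t 18.62 [510.9  61.7 218.3] F [ 5.5 -3.6 -5. ] s(y) 0.678 z off 62.2
radial out -2.8 tangential up -5.5 w 20.6 [-0. -0. -1.]
```

Call:
step_arm --targets '[0, -0.002, -0.01, 0, 0, 0, 0.1, 0, -0.002, -0.01, 0, 0, 0, 0.1, 0, 0, 0, 0, 0, 0, 0.1, 0, 0, 0, 0, 0, 0, 0.1, 0, 0, 0, 0, 0, 0, 0.1]'

```text
time: 19.25
ee_pos: [510.9, 61.9, 219.1]
ee_rot: [[1.0, -0.001, -0.0], [-0.001, -1.0, -0.0], [-0.0, 0.0, -1.0]]
contact_force: [4.2, -4.2, -4.6]
grip_width: 21.0
```

```bash
python3 st2.py
python3 - <<'E'
from h import *
import cv2
a=eyes.snapshot("scene")[260:308,310:374]; cv2.imwrite("pics/scene6.png",cv2.resize(a,None,fx=12,fy=12,interpolation=cv2.INTER_CUBIC))
E
```

```text
t 19.25 [510.9  61.9 219.1] F [ 4.2 -4.2 -4.6] s(y) 0.675 z off 62.3
radial out -3.5 tangential up -5.2 w 21.0 [-0. -0. -1.]
```

View pics/scene6.png

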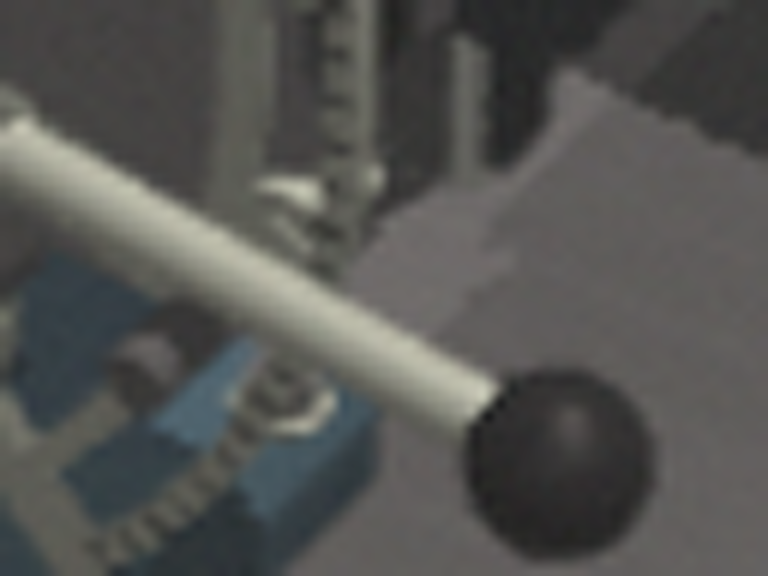

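Call:
step_arm --targets '[0, -0.002, -0.008, 0, 0, 0, 0.1, 0, -0.002, -0.008, 0, 0, 0, 0.1, 0, 0, 0, 0, 0, 0, 0.1, 0, 0, 0, 0, 0, 0, 0.1, 0, 0, 0, 0, 0, 0, 0.1]'

```text
time: 19.92
ee_pos: [510.9, 62.0, 219.7]
ee_rot: [[1.0, -0.001, -0.0], [-0.001, -1.0, -0.0], [-0.0, 0.0, -1.0]]
contact_force: [4.8, -4.4, -5.4]
grip_width: 20.6
```

```bash
python3 st2.py
```

```text
t 19.93 [510.9  62.  219.7] F [ 4.8 -4.4 -5.4] s(y) 0.672 z off 62.4
radial out -3.6 tangential up -6.0 w 20.6 [-0. -0. -1.]
```

Call:
step_arm --targets '[0, -0.001, -0.008, 0, 0, 0, 0.1, 0, -0.001, -0.006, 0, 0, 0, 0.1, 0, 0, 0, 0, 0, 0, 0.1, 0, 0, 0, 0, 0, 0, 0.1, 0, 0, 0, 0, 0, 0, 0.1]'

```text
time: 20.55
ee_pos: [510.9, 62.1, 220.3]
ee_rot: [[1.0, -0.001, -0.0], [-0.001, -1.0, -0.0], [-0.0, 0.0, -1.0]]
contact_force: [5.0, -4.2, -6.1]
grip_width: 20.6
```

```bash
python3 st2.py
```

```text
t 20.55 [510.9  62.1 220.3] F [ 5.  -4.2 -6.1] s(y) 0.668 z off 62.3
radial out -3.3 tangential up -6.6 w 20.6 [-0. -0. -1.]
```

Call:
step_arm --targets '[0, -0.001, -0.006, 0, 0, 0, 0.1, 0, -0.001, -0.006, 0, 0, 0, 0.1, 0, 0, 0, 0, 0, 0, 0.1, 0, 0, 0, 0, 0, 0, 0.1, 0, 0, 0, 0, 0, 0, 0.1]'

```text
time: 21.18
ee_pos: [510.9, 62.3, 220.7]
ee_rot: [[1.0, -0.001, -0.0], [-0.001, -1.0, -0.0], [-0.0, 0.0, -1.0]]
contact_force: [5.8, -4.0, -6.9]
grip_width: 20.4
```

```bash
python3 st2.py
python3 - <<'E'
from h import *
import cv2
a=eyes.snapshot("scene")[260:308,310:374]; cv2.imwrite("pics/scene7.png",cv2.resize(a,None,fx=12,fy=12,interpolation=cv2.INTER_CUBIC))
b=eyes.snapshot("scene")[260:308,310:374]; print()
E
```

```text
t 21.18 [510.9  62.3 220.7] F [ 5.8 -4.  -6.9] s(y) 0.666 z off 62.2
radial out -3.0 tangential up -7.4 w 20.4 [-0. -0. -1.]
```

View pics/scene7.png

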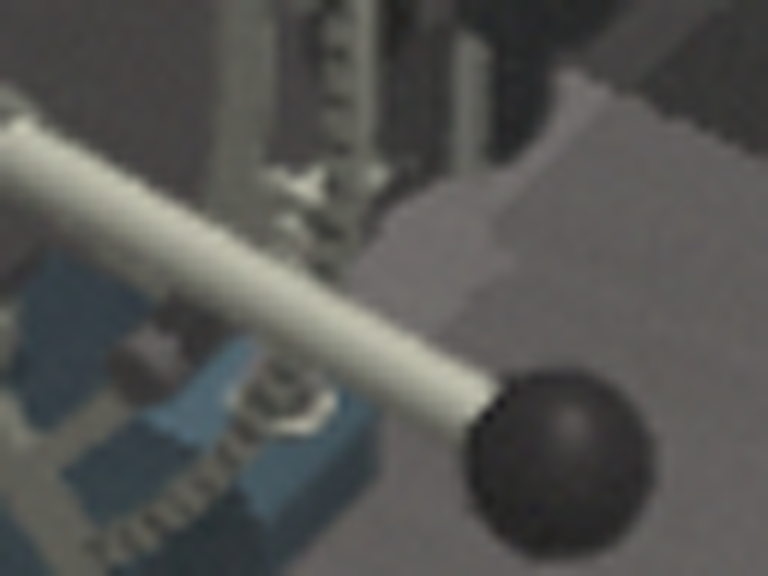

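Run:
```python
import cv2,numpy as np
a=cv2.imread("pics/scene6.png",0).astype(np.float32);b=cv2.imread("pics/scene7.png",0).astype(np.float32)
c5=cv2.imread("pics/scene5.png",0)
def reg(t,s,x,y,w,h,name,m=30):
    tp=t[y:y+h,x:x+w]; R=cv2.matchTemplate(s[y-m:y+h+m,x-m:x+w+m],tp,cv2.TM_CCOEFF_NORMED); _,v,_,l=cv2.minMaxLoc(R); print(name,"shift px",(l[0]-m)/12,(l[1]-m)/12,round(v,4))
reg(a,b,460,360,200,180,"ball",20); reg(a,b,60,100,360,300,"lever"); reg(a,b,100,320,80,90,"pin"); reg(a,b,230,370,110,70,"bolt")
o5=cv2.imread("pics/scene5.png",0); s=cv2.resize(o5,(120,90),interpolation=cv2.INTER_AREA)[40:88,20:84]
s=cv2.resize(s,None,fx=12,fy=12,interpolation=cv2.INTER_CUBIC).astype(np.float32)
reg(s,b,460,360,200,180,"ball5",20);reg(s,b,230,370,110,70,"bolt5")
```

```text
ball shift px 0.0 0.0 0.9974
lever shift px 0.0 -0.08333333333333333 0.9903
pin shift px 0.16666666666666666 -0.4166666666666667 0.9608
bolt shift px 0.0 0.0 0.9984
ball5 shift px -0.08333333333333333 0.0 0.9964
bolt5 shift px 0.0 0.0 0.9922
```

Call:
step_arm --targets '[0, -0.001, -0.006, 0, 0, 0, 0.1, 0, -0.001, -0.006, 0, 0, 0, 0.1, 0, 0, 0, 0, 0, 0, 0.1, 0, 0, 0, 0, 0, 0, 0.1, 0, 0, 0, 0, 0, 0, 0.1]'

```text
time: 21.9
ee_pos: [510.9, 62.3, 221.3]
ee_rot: [[1.0, -0.001, -0.0], [-0.001, -1.0, -0.0], [-0.0, 0.0, -1.0]]
contact_force: [4.3, -2.5, -5.8]
grip_width: 20.6
```

```bash
python3 st2.py
cat > reg.py <<'E'
from h import *
import cv2,sys
n=sys.argv[1]
S=np.mean([eyes.snapshot("scene")[260:308,310:374].astype(np.float32) for _ in range(3)],0)
cv2.imwrite(f"pics/scene{n}.png",cv2.resize(S,None,fx=12,fy=12,interpolation=cv2.INTER_CUBIC))
a=cv2.imread("pics/scene6.png",0).astype(np.float32);b=cv2.imread(f"pics/scene{n}.png",0).astype(np.float32)
def reg(t,s,x,y,w,h,name,m=30):
    tp=t[y:y+h,x:x+w]; R=cv2.matchTemplate(s[y-m:y+h+m,x-m:x+w+m],tp,cv2.TM_CCOEFF_NORMED); _,v,_,l=cv2.minMaxLoc(R); print(name,"shift px",round((l[0]-m)/12,2),round((l[1]-m)/12,2),round(v,4))
reg(a,b,460,360,200,180,"ball",20); reg(a,b,60,100,360,300,"lever"); reg(a,b,100,320,80,90,"pin"); reg(a,b,230,370,110,70,"bolt")
E
python3 reg.py 8
```

```text
t 21.9 [510.9  62.3 221.3] F [ 4.3 -2.5 -5.8] s(y) 0.664 z off 62.5
radial out -1.6 tangential up -6.1 w 20.6 [-0. -0. -1.]
ball shift px -0.08 0.0 0.9962
lever shift px 0.0 -0.17 0.9864
pin shift px 0.17 -0.67 0.9604
bolt shift px 0.0 0.0 0.9983[ WARN:0@5.345] global loadsave.cpp:1063 imwrite_ Unsupported depth image for selected encoder is fallbacked to CV_8U.
```

View pics/scene8.png

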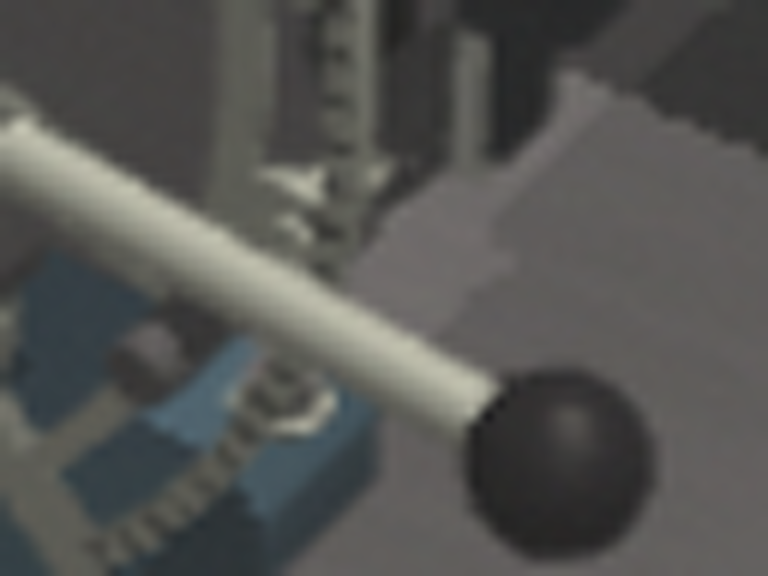

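Call:
step_arm --targets '[0, -0.001, -0.006, 0, 0, 0, 0.1, 0, -0.001, -0.006, 0, 0, 0, 0.1, 0, 0, 0, 0, 0, 0, 0.1, 0, 0, 0, 0, 0, 0, 0.1, 0, 0, 0, 0, 0, 0, 0.1]'

```text
time: 22.68
ee_pos: [510.9, 62.4, 221.7]
ee_rot: [[1.0, -0.001, -0.0], [-0.001, -1.0, -0.0], [-0.0, 0.0, -1.0]]
contact_force: [5.1, -3.4, -4.9]
grip_width: 20.5
```

```bash
python3 st2.py; python3 reg.py 9 2>/dev/null
```

```text
t 22.68 [510.9  62.4 221.7] F [ 5.1 -3.4 -4.9] s(y) 0.662 z off 62.4
radial out -2.7 tangential up -5.3 w 20.5 [-0. -0. -1.]
ball shift px -0.08 0.0 0.9964
lever shift px -0.08 -0.17 0.9833
pin shift px 0.17 -0.83 0.9665
bolt shift px 0.0 0.0 0.9982
```

Call:
step_arm --targets '[0, -0.001, -0.006, 0, 0, 0, 0.1, 0, -0.001, -0.006, 0, 0, 0, 0.1, 0, 0, 0, 0, 0, 0, 0.1, 0, 0, 0, 0, 0, 0, 0.1, 0, 0, 0, 0, 0, 0, 0.1]'

```text
time: 23.45
ee_pos: [510.9, 62.5, 222.2]
ee_rot: [[1.0, -0.001, -0.0], [-0.001, -1.0, -0.0], [-0.0, 0.0, -1.0]]
contact_force: [4.9, -3.0, -5.3]
grip_width: 20.7
```

```bash
python3 st2.py; python3 reg.py 10 2>/dev/null
```

```text
t 23.45 [510.9  62.5 222.2] F [ 4.9 -3.  -5.3] s(y) 0.659 z off 62.4
radial out -2.2 tangential up -5.7 w 20.7 [-0. -0. -1.]
ball shift px -0.08 0.0 0.9965
lever shift px -0.08 -0.17 0.9769
pin shift px 0.25 -0.92 0.9758
bolt shift px 0.0 0.0 0.9984
```

View pics/scene10.png

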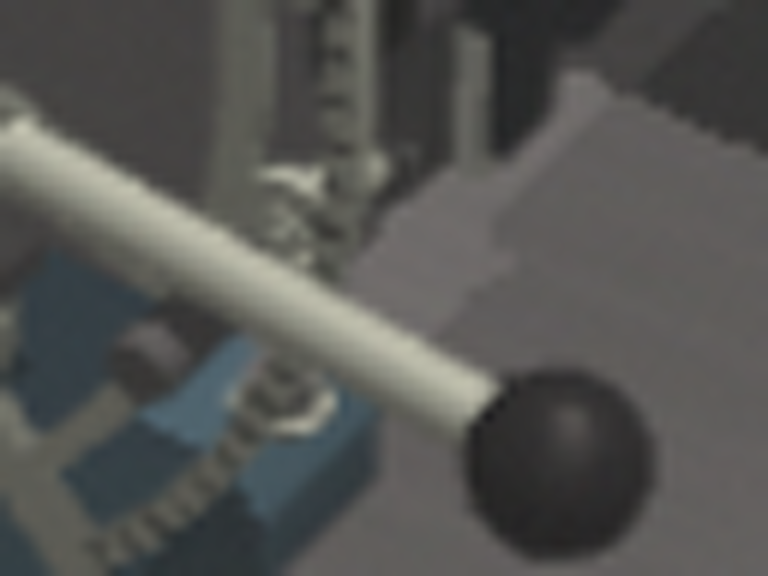

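Call:
step_arm --targets '[0, -0.001, -0.006, 0, 0, 0, 0.1, 0, -0.001, -0.006, 0, 0, 0, 0.1, 0, 0, 0, 0, 0, 0, 0.1, 0, 0, 0, 0, 0, 0, 0.1, 0, 0, 0, 0, 0, 0, 0.1]'

```text
time: 24.22
ee_pos: [510.9, 62.6, 222.6]
ee_rot: [[1.0, -0.001, -0.0], [-0.001, -1.0, -0.0], [-0.0, 0.0, -1.0]]
contact_force: [5.7, -2.4, -6.1]
grip_width: 20.5
```

```bash
python3 st2.py; python3 reg.py 11 2>/dev/null
```

```text
t 24.23 [510.9  62.6 222.6] F [ 5.7 -2.4 -6.1] s(y) 0.656 z off 62.3
radial out -1.6 tangential up -6.4 w 20.5 [-0. -0. -1.]
ball shift px -0.08 0.0 0.9964
lever shift px -0.17 -0.25 0.9722
pin shift px 0.25 -0.92 0.9716
bolt shift px 0.0 0.0 0.9984
```

Call:
step_arm --targets '[0, -0.001, -0.006, 0, 0, 0, 0.1, 0, -0.001, -0.006, 0, 0, 0, 0.1, 0, 0, 0, 0, 0, 0, 0.1, 0, 0, 0, 0, 0, 0, 0.1, 0, 0, 0, 0, 0, 0, 0.1]'

```text
time: 25.0
ee_pos: [510.9, 62.7, 223.1]
ee_rot: [[1.0, -0.001, -0.0], [-0.001, -1.0, 0.0], [-0.0, -0.0, -1.0]]
contact_force: [4.9, -2.7, -4.8]
grip_width: 20.1
```

```bash
python3 st2.py; python3 reg.py 12 2>/dev/null
```

```text
t 25.0 [510.9  62.7 223.1] F [ 4.9 -2.7 -4.8] s(y) 0.654 z off 62.3
radial out -2.1 tangential up -5.1 w 20.1 [-0.  0. -1.]
ball shift px -0.08 0.0 0.9965
lever shift px -0.17 -0.25 0.9674
pin shift px 0.33 -1.08 0.9554
bolt shift px 0.0 0.0 0.9985
```

View pics/scene12.png

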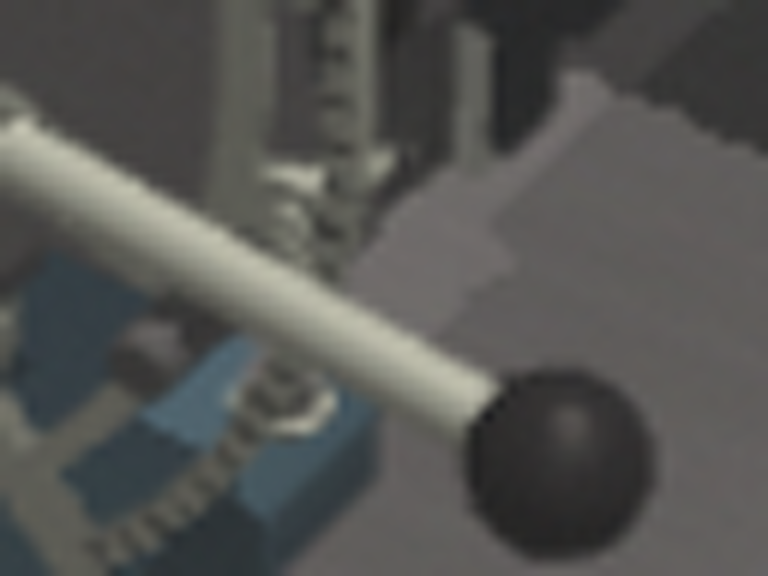

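Call:
step_arm --targets '[0, -0.001, -0.006, 0, 0, 0, 0.1, 0, -0.001, -0.006, 0, 0, 0, 0.1, 0, 0, 0, 0, 0, 0, 0.1, 0, 0, 0, 0, 0, 0, 0.1, 0, 0, 0, 0, 0, 0, 0.1]'

```text
time: 25.78
ee_pos: [510.9, 62.8, 223.6]
ee_rot: [[1.0, -0.001, -0.0], [-0.001, -1.0, -0.0], [-0.0, 0.0, -1.0]]
contact_force: [4.2, -2.1, -5.1]
grip_width: 20.8
```

```bash
python3 st2.py; python3 reg.py 13 2>/dev/null
```

```text
t 25.77 [510.9  62.8 223.6] F [ 4.2 -2.1 -5.1] s(y) 0.652 z off 62.5
radial out -1.4 tangential up -5.3 w 20.8 [-0. -0. -1.]
ball shift px -0.08 0.0 0.9964
lever shift px -0.08 -0.25 0.9612
pin shift px 0.42 -1.17 0.9506
bolt shift px 0.0 0.0 0.9985
```

Call:
step_arm --targets '[0, -0.001, -0.006, 0, 0, 0, 0.1, 0, -0.001, -0.006, 0, 0, 0, 0.1, 0, 0, 0, 0, 0, 0, 0.1, 0, 0, 0, 0, 0, 0, 0.1, 0, 0, 0, 0, 0, 0, 0.1]'

```text
time: 26.55
ee_pos: [510.9, 62.9, 224.1]
ee_rot: [[1.0, -0.001, -0.001], [-0.001, -1.0, 0.0], [-0.001, -0.0, -1.0]]
contact_force: [6.1, -1.8, -5.6]
grip_width: 20.7
```

```bash
python3 st2.py; python3 reg.py 14 2>/dev/null
```

```text
t 26.55 [510.9  62.9 224.1] F [ 6.1 -1.8 -5.6] s(y) 0.649 z off 62.4
radial out -1.1 tangential up -5.7 w 20.7 [-0.001  0.    -1.   ]
ball shift px -0.08 0.0 0.9965
lever shift px -0.17 -0.25 0.9546
pin shift px 0.42 -1.5 0.9384
bolt shift px 0.0 0.0 0.9986
```

View pics/scene14.png

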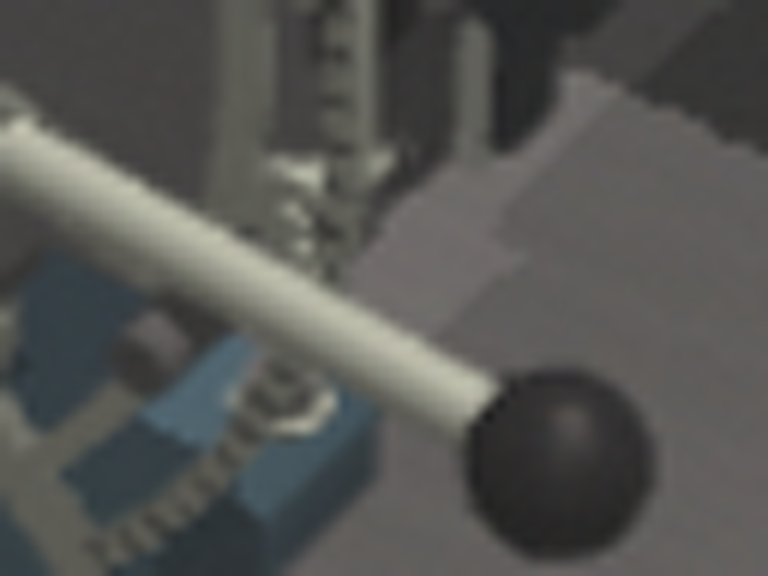

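Run:
```python
from h import *
import cv2
P=np.load("P.npy"); b=cv2.imread("pics/scene14.png")
q=.65
def px(p): u=proj("scene",W(P,p))+[1.1,.4]; return tuple(int(v) for v in ((u-[310,260]+.5)*12))
t=np.linspace(0,2*np.pi,40)
for s,c in((.65,(0,0,255)),(.63,(0,255,0)),(.67,(255,0,0))):
    base=lev(s,195,84,-14); pts=[px(base+[7*np.cos(x),0,7*np.sin(x)]) for x in t]; cv2.polylines(b,[np.array(pts)],True,c,1)
for o in (0,):
    a=np.pi/6-q
    for ph in np.linspace(0,2*np.pi,12,endpoint=False):
        cv2.line(b,px(lev(q,100,68+7*np.cos(ph),7*np.sin(ph))),px(lev(q,250,68+7*np.cos(ph),7*np.sin(ph))),(0,255,255),1)
cv2.imwrite("pics/ov14.png",b)
```

```text
(no output)
```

View pics/ov14.png

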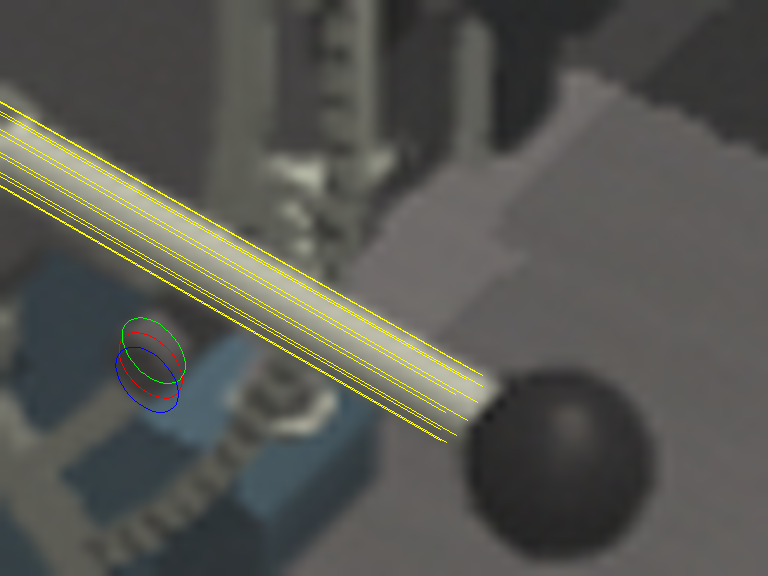

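Call:
step_arm --targets '[0, -0.001, -0.006, 0, 0, 0, 0.1, 0, -0.001, -0.006, 0, 0, 0, 0.1, 0, 0, 0, 0, 0, 0, 0.1, 0, 0, 0, 0, 0, 0, 0.1, 0, 0, 0, 0, 0, 0, 0.1]'

```text
time: 27.32
ee_pos: [510.9, 63.0, 224.6]
ee_rot: [[1.0, -0.001, -0.0], [-0.001, -1.0, 0.0], [-0.0, -0.0, -1.0]]
contact_force: [4.0, -2.6, -5.9]
grip_width: 20.5
```

```bash
python3 st2.py; python3 reg.py 15 2>/dev/null
```

```text
t 27.32 [510.9  63.  224.6] F [ 4.  -2.6 -5.9] s(y) 0.647 z off 62.5
radial out -1.9 tangential up -6.2 w 20.5 [-0.  0. -1.]
ball shift px -0.08 0.0 0.9965
lever shift px -0.17 -0.25 0.9517
pin shift px 0.42 -1.58 0.9374
bolt shift px 0.0 0.0 0.9983
```

Call:
step_arm --targets '[0, -0.001, -0.006, 0, 0, 0, 0.1, 0, -0.001, -0.006, 0, 0, 0, 0.1, 0, 0, 0, 0, 0, 0, 0.1, 0, 0, 0, 0, 0, 0, 0.1, 0, 0, 0, 0, 0, 0, 0.1]'

```text
time: 28.1
ee_pos: [510.9, 63.1, 225.0]
ee_rot: [[1.0, -0.001, -0.0], [-0.001, -1.0, 0.0], [-0.0, -0.0, -1.0]]
contact_force: [5.0, -1.1, -6.0]
grip_width: 20.6
```

```bash
python3 st2.py; python3 reg.py 16 2>/dev/null
```

```text
t 28.1 [510.9  63.1 225. ] F [ 5.  -1.1 -6. ] s(y) 0.644 z off 62.4
radial out -0.4 tangential up -6.1 w 20.6 [-0.  0. -1.]
ball shift px -0.08 0.0 0.9962
lever shift px -0.17 -0.25 0.9407
pin shift px 0.5 -1.67 0.9392
bolt shift px 0.0 0.0 0.9983
```

Call:
step_arm --targets '[0, -0.001, -0.006, 0, 0, 0, 0.1, 0, -0.001, -0.006, 0, 0, 0, 0.1, 0, 0, 0, 0, 0, 0, 0.1, 0, 0, 0, 0, 0, 0, 0.1, 0, 0, 0, 0, 0, 0, 0.1]'

```text
time: 28.88
ee_pos: [510.9, 63.2, 225.6]
ee_rot: [[1.0, -0.001, -0.0], [-0.001, -1.0, 0.0], [-0.0, -0.0, -1.0]]
contact_force: [5.3, -1.6, -5.4]
grip_width: 20.5
```

```bash
python3 st2.py; python3 reg.py 17 2>/dev/null
```

```text
t 28.88 [510.9  63.2 225.6] F [ 5.3 -1.6 -5.4] s(y) 0.642 z off 62.6
radial out -0.9 tangential up -5.5 w 20.5 [-0.  0. -1.]
ball shift px -0.08 0.0 0.9963
lever shift px -0.17 -0.25 0.9338
pin shift px 0.75 -1.83 0.9331
bolt shift px 0.0 0.0 0.9984
```

Call:
step_arm --targets '[0, -0.001, -0.006, 0, 0, 0, 0.1, 0, -0.001, -0.006, 0, 0, 0, 0.1, 0, 0, 0, 0, 0, 0, 0.1, 0, 0, 0, 0, 0, 0, 0.1, 0, 0, 0, 0, 0, 0, 0.1]'

```text
time: 29.65
ee_pos: [510.9, 63.2, 226.0]
ee_rot: [[1.0, -0.001, -0.0], [-0.001, -1.0, 0.0], [-0.0, -0.0, -1.0]]
contact_force: [5.7, -2.3, -6.9]
grip_width: 20.3
```

```bash
python3 st2.py; python3 reg.py 18 2>/dev/null
```

```text
t 29.65 [510.9  63.2 226. ] F [ 5.7 -2.3 -6.9] s(y) 0.64 z off 62.5
radial out -1.5 tangential up -7.1 w 20.3 [-0.  0. -1.]
ball shift px -0.08 0.0 0.9963
lever shift px -0.08 -0.17 0.9322
pin shift px 0.75 -1.92 0.9397
bolt shift px 0.0 0.0 0.9983
```

View pics/scene18.png

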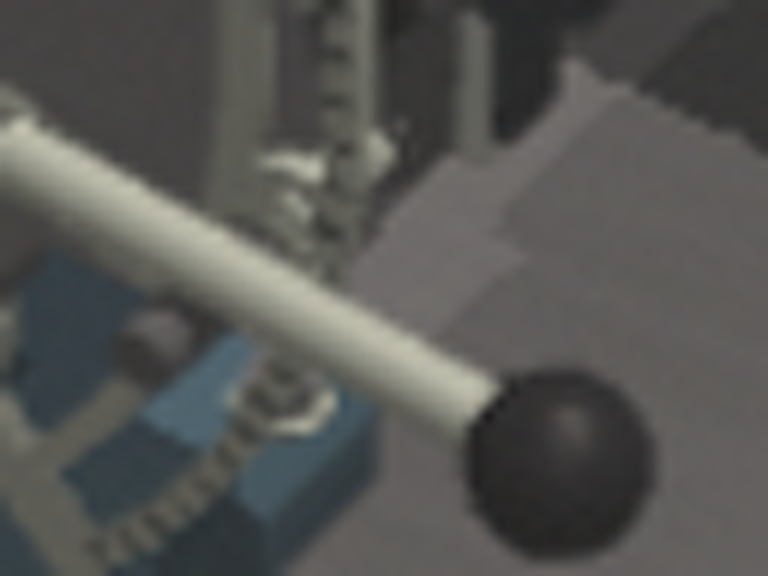

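Call:
step_arm --targets '[0, -0.001, -0.006, 0, 0, 0, 0.1, 0, -0.001, -0.006, 0, 0, 0, 0.1, 0, 0, 0, 0, 0, 0, 0.1, 0, 0, 0, 0, 0, 0, 0.1, 0, 0, 0, 0, 0, 0, 0.1]'

```text
time: 30.42
ee_pos: [510.9, 63.4, 226.5]
ee_rot: [[1.0, -0.001, -0.001], [-0.001, -1.0, 0.0], [-0.001, -0.0, -1.0]]
contact_force: [6.2, -1.8, -6.6]
grip_width: 20.6
```

```bash
python3 st2.py; python3 reg.py 19 2>/dev/null
```

```text
t 30.43 [510.9  63.4 226.5] F [ 6.2 -1.8 -6.6] s(y) 0.637 z off 62.4
radial out -1.0 tangential up -6.7 w 20.6 [-0.001  0.    -1.   ]
ball shift px -0.08 -0.08 0.9921
lever shift px -0.08 -0.17 0.9298
pin shift px 0.67 -1.92 0.9421
bolt shift px 0.0 0.0 0.9981
```

Call:
step_arm --targets '[0, -0.001, -0.006, 0, 0, 0, 0.1, 0, -0.001, -0.006, 0, 0, 0, 0.1, 0, 0, 0, 0, 0, 0, 0.1, 0, 0, 0, 0, 0, 0, 0.1, 0, 0, 0, 0, 0, 0, 0.1]'

```text
time: 31.2
ee_pos: [510.9, 63.4, 226.8]
ee_rot: [[1.0, -0.001, -0.001], [-0.001, -1.0, 0.0], [-0.001, -0.0, -1.0]]
contact_force: [5.7, -2.0, -7.5]
grip_width: 20.7
```

```bash
python3 st2.py; python3 reg.py 20 2>/dev/null
```

```text
t 31.2 [510.9  63.4 226.8] F [ 5.7 -2.  -7.5] s(y) 0.635 z off 62.4
radial out -1.2 tangential up -7.6 w 20.7 [-0.001  0.    -1.   ]
ball shift px -0.08 -0.25 0.992
lever shift px -0.08 -0.25 0.9293
pin shift px 0.75 -2.17 0.8749
bolt shift px 0.0 0.0 0.9983
```

Call:
step_arm --targets '[0, 0.003, 0.02, 0, 0, 0, 0.1, 0, 0.003, 0.015, 0, 0, 0, 0.1, 0, 0, 0, 0, 0, 0, 0.1, 0, 0, 0, 0, 0, 0, 0.1, 0, 0, 0, 0, 0, 0, 0.1]'

```text
time: 31.98
ee_pos: [510.9, 63.2, 225.9]
ee_rot: [[1.0, -0.001, -0.0], [-0.001, -1.0, 0.0], [-0.0, -0.0, -1.0]]
contact_force: [4.9, -0.3, -2.3]
grip_width: 20.6
```

```bash
python3 st2.py; python3 reg.py 21 2>/dev/null
```

```text
t 31.98 [510.9  63.2 225.9] F [ 4.9 -0.3 -2.3] s(y) 0.641 z off 62.6
radial out -0.1 tangential up -2.3 w 20.6 [-0.  0. -1.]
ball shift px -0.08 -0.25 0.9919
lever shift px -0.08 -0.33 0.9343
pin shift px 0.67 -1.92 0.9182
bolt shift px 0.0 0.0 0.9983
```

Call:
step_arm --targets '[0, 0.002, 0.015, 0, 0, 0, 0.1, 0, 0.001, 0.01, 0, 0, 0, 0.1, 0, 0, 0, 0, 0, 0, 0.1, 0, 0, 0, 0, 0, 0, 0.1, 0, 0, 0, 0, 0, 0, 0.1]'

```text
time: 32.75
ee_pos: [510.9, 63.0, 225.0]
ee_rot: [[1.0, -0.001, -0.0], [-0.001, -1.0, -0.0], [-0.0, 0.0, -1.0]]
contact_force: [5.6, -0.9, -0.8]
grip_width: 20.7
```

```bash
python3 st2.py; python3 reg.py 22 2>/dev/null
```

```text
t 32.75 [510.9  63.  225. ] F [ 5.6 -0.9 -0.8] s(y) 0.646 z off 62.6
radial out -0.8 tangential up -0.9 w 20.7 [-0. -0. -1.]
ball shift px -0.08 -0.25 0.9921
lever shift px -0.08 -0.33 0.9477
pin shift px 0.5 -1.67 0.9437
bolt shift px 0.0 0.0 0.9981
```

Call:
step_arm --targets '[0, 0, 0, 0, 0, 0, 0.6, 0, 0, 0, 0, 0, 0, 0.6, 0, 0, -0.4, 0, 0, 0, 0.6, 0, 0, -0.9, 0, 0, 0, 0.6, 0, 0, -0.9, 0, 0, 0, 0.5]'

```text
time: 33.52
ee_pos: [510.3, 63.0, 313.8]
ee_rot: [[1.0, -0.001, -0.002], [-0.001, -1.0, -0.0], [-0.002, 0.0, -1.0]]
contact_force: [0.3, 0.3, 0.5]
grip_width: 43.1
```

Call:
step_arm --targets '[0.7, -0.3, -0.1, 0, 0, 0, 0, 0.7, -0.3, 0, 0, 0, 0, 0, 0.6, -0.25, 0, 0, 0, 0, 0, 0, 0, 0.3, 0, 0, 0, 0, 0, 0, 0.3, 0, 0, 0, 0]'

```text
time: 34.15
ee_pos: [590.1, 88.9, 291.8]
ee_rot: [[1.0, 0.012, -0.002], [0.012, -1.0, 0.006], [-0.002, -0.006, -1.0]]
contact_force: [-0.8, 1.4, -0.6]
grip_width: 0.2
```

```bash
python3 st.py; python3 reg.py 23 2>/dev/null
```

```text
t 34.15 tip press [-213.6   64.9  218.8] rad 219.4 q 0.47 F [-0.8  1.4 -0.6] qd [ -0.    0.7 -13.7 -14.3   0.   -0. ]
ball shift px -0.08 -0.25 0.9908
lever shift px 0.0 -0.33 0.5145
pin shift px 1.33 -1.17 0.294
bolt shift px 0.0 0.0 0.9848
```

View pics/scene23.png

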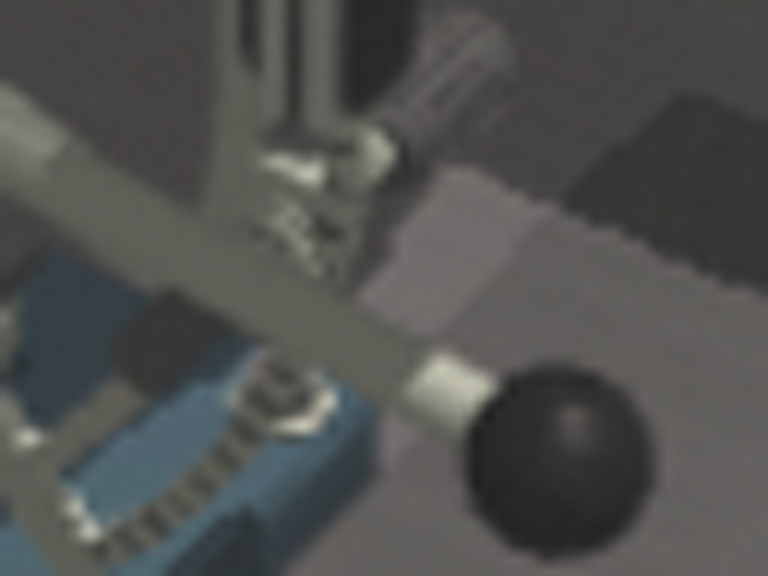

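Call:
step_arm --targets '[0.05, -0.22, 0.4, 0, 0, 0, 0, 0, 0, 0.4, 0, 0, 0, 0, 0, 0, 0.1, 0, 0, 0, 0, 0, 0, 0, 0, 0, 0, 0, 0, 0, 0, 0, 0, 0, 0]'

```text
time: 34.92
ee_pos: [592.9, 93.8, 257.8]
ee_rot: [[1.0, 0.019, 0.001], [0.019, -1.0, 0.009], [0.001, -0.009, -1.0]]
contact_force: [-0.6, -0.1, 0.3]
grip_width: 0.1
```

```bash
python3 st.py
```

```text
t 34.92 tip press [-218.7   67.9  184.8] rad 224.2 q 0.623 F [-0.6 -0.1  0.3] qd [ 0.1  0.2 -0.1 -0.2  0.   0. ]
```

Call:
step_arm --targets '[0, 0, 0.06, 0, 0, 0, 0, 0, 0, 0.04, 0, 0, 0, 0, 0, 0, 0.03, 0, 0, 0, 0, 0, 0, 0, 0, 0, 0, 0, 0, 0, 0, 0, 0, 0, 0]'

```text
time: 35.55
ee_pos: [592.8, 93.9, 252.0]
ee_rot: [[1.0, 0.019, -0.0], [0.019, -1.0, 0.009], [-0.0, -0.009, -1.0]]
contact_force: [-0.5, -1.2, 2.3]
grip_width: 0.0
```

```bash
python3 st.py
```

```text
t 35.55 tip press [-218.8   67.8  179. ] rad 224.8 q 0.648 F [-0.5 -1.2  2.3] qd [-0.1  0.  -0.  -0.  -0.1 -0. ]
```

Contact at q≈0.648 with 2.3 N. Press a further ~1.6 mm.

Call:
step_arm --targets '[0, 0, 0.02, 0, 0, 0, 0, 0, 0, 0.02, 0, 0, 0, 0, 0, 0, 0, 0, 0, 0, 0, 0, 0, 0, 0, 0, 0, 0, 0, 0, 0, 0, 0, 0, 0]'

```text
time: 36.17
ee_pos: [592.9, 93.8, 251.0]
ee_rot: [[1.0, 0.019, 0.001], [0.019, -1.0, 0.009], [0.001, -0.009, -1.0]]
contact_force: [-2.3, -1.8, 9.2]
grip_width: 0.1
```

```bash
python3 st.py;  python3 reg.py 24 2>/dev/null
```

```text
t 36.17 tip press [-218.7   67.9  178. ] rad 224.8 q 0.653 F [-2.3 -1.8  9.2] qd [-0.1 -0.1 -0.  -0.  -0.1  0. ]
ball shift px -0.25 -0.08 0.8436
lever shift px -2.5 -0.75 0.594
pin shift px 1.75 -1.0 0.2798
bolt shift px 0.08 0.0 0.9418
```

Call:
step_arm --targets '[0, 0, 0.015, 0, 0, 0, 0, 0, 0, 0, 0, 0, 0, 0, 0, 0, 0, 0, 0, 0, 0, 0, 0, 0, 0, 0, 0, 0, 0, 0, 0, 0, 0, 0, 0]'

```text
time: 36.95
ee_pos: [592.9, 93.8, 250.5]
ee_rot: [[1.0, 0.019, 0.001], [0.019, -1.0, 0.008], [0.001, -0.008, -1.0]]
contact_force: [-2.8, -2.7, 13.8]
grip_width: 0.2
```

```bash
python3 st.py
```

```text
t 36.95 tip press [-218.7   67.9  177.5] rad 224.8 q 0.655 F [-2.8 -2.7 13.8] qd [-0.   0.   0.   0.  -0.1 -0.1]
```

Call:
step_arm --targets '[0, 0, -0.03, 0, 0, 0, 0, 0, 0, -0.03, 0, 0, 0, 0, 0, 0, 0, 0, 0, 0, 0, 0, 0, 0, 0, 0, 0, 0, 0, 0, 0, 0, 0, 0, 0]'

```text
time: 37.58
ee_pos: [592.8, 93.9, 251.9]
ee_rot: [[1.0, 0.019, -0.001], [0.019, -1.0, 0.009], [-0.0, -0.009, -1.0]]
contact_force: [-0.4, 0.3, 1.0]
grip_width: -0.0
```

```bash
python3 st.py
```

```text
t 37.58 tip press [-218.8   67.7  178.9] rad 224.8 q 0.649 F [-0.4  0.3  1. ] qd [-0.1  0.   0.   0.1 -0.   0.1]
```

Call:
step_arm --targets '[0, 0, -0.8, 0, 0, 0, 0, 0, 0, -0.9, -0.1, 0, 0.2, 0, -0.7, 0.2, 0, 0, 0, 0, 0.6, -0.7, 0.2, 0, 0, 0, 0, 0.6, -0.66, 0.2, 0, 0, 0, 0, 0.6]'

```text
time: 38.2
ee_pos: [509.8, 62.6, 319.8]
ee_rot: [[1.0, 0.01, -0.001], [0.01, -1.0, 0.004], [-0.0, -0.004, -1.0]]
contact_force: [0.9, -0.5, 0.3]
grip_width: 50.7
```

```bash
python3 st.py; python3 reg.py 25 2>/dev/null
```

```text
t 38.2 tip press [-186.7  -15.1  246.8] rad 197.3 q 0.319 F [ 0.9 -0.5  0.3] qd [ -7.9 -21.7 -30.4  -8.9   0.1  -7.9]
ball shift px -0.08 -0.17 0.9921
lever shift px -0.17 -0.33 0.9297
pin shift px 0.83 -1.42 0.6554
bolt shift px 0.0 0.0 0.998
```

View pics/scene25.png

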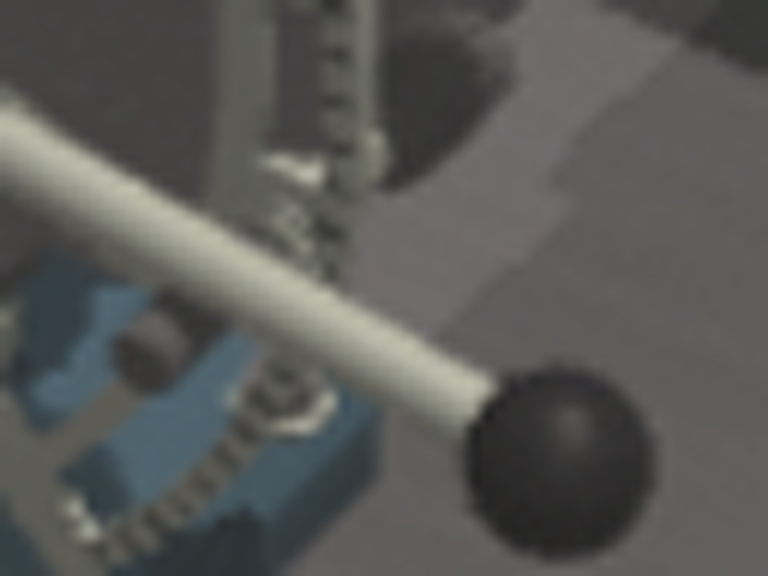

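Call:
step_arm --targets '[0.02, 0, 0, -0.05, 0, 0.11, 0.8, 0, 0, 0.5, 0, 0, 0, 0.8, 0, 0, 0.5, 0, 0, 0, 0.8, 0, 0, 0.6, 0, 0, 0, 0.7, 0, 0, 0, 0, 0, 0, 0.7]'

```text
time: 38.98
ee_pos: [511.5, 63.0, 254.6]
ee_rot: [[1.0, 0.001, -0.003], [0.001, -1.0, -0.0], [-0.003, 0.0, -1.0]]
contact_force: [0.7, -0.3, 1.5]
grip_width: 59.7
```

```bash
python3 st2.py
```

```text
t 38.98 [511.5  63.  254.6] F [ 0.7 -0.3  1.5] s(y) 0.647 z off 92.5
radial out -0.4 tangential up 1.4 w 59.7 [-0.003 -0.    -1.   ]
```

Call:
step_arm --targets '[0, 0, 0.4, 0, 0, 0, 0.7, 0, 0, 0.33, 0, 0, 0, 0.7, 0, 0, 0, 0, 0, 0, 0.7, 0, 0, 0, 0, 0, 0, 0.5, 0, 0, 0, 0, 0, 0, 0.35]'

```text
time: 39.6
ee_pos: [511.8, 62.8, 227.3]
ee_rot: [[1.0, 0.001, 0.0], [0.001, -1.0, -0.0], [0.0, 0.0, -1.0]]
contact_force: [-0.0, -0.1, -0.3]
grip_width: 30.3
```

```bash
python3 st2.py
```

```text
t 39.6 [511.8  62.8 227.3] F [-0.  -0.1 -0.3] s(y) 0.653 z off 66.3
radial out -0.1 tangential up -0.4 w 30.3 [ 0. -0. -1.]
```

Call:
step_arm --targets '[-0.02, 0, 0.05, 0, 0, 0, 0.35, 0, 0, 0, 0, 0, 0, 0.3, 0, 0, 0, 0, 0, 0, 0.2, 0, 0, 0, 0, 0, 0, 0.1, 0, 0, 0, 0, 0, 0, 0.1]' --force 25

```text
time: 40.22
ee_pos: [510.7, 62.9, 224.7]
ee_rot: [[1.0, 0.001, -0.001], [0.001, -1.0, 0.0], [-0.001, -0.0, -1.0]]
contact_force: [-1.6, 2.9, 0.5]
grip_width: 20.7
```

```bash
python3 st2.py; python3 reg.py 26 2>/dev/null
```

```text
t 40.23 [510.7  62.9 224.7] F [-1.6  2.9  0.5] s(y) 0.649 z off 63.0
radial out 2.8 tangential up 0.9 w 20.7 [-0.001  0.    -1.   ]
ball shift px -0.08 -0.08 0.9921
lever shift px -0.08 -0.25 0.9457
pin shift px 0.42 -1.67 0.9431
bolt shift px 0.0 0.0 0.9981
```

Call:
step_arm --targets '[0, -0.001, -0.01, 0, 0, 0, 0.1, 0, -0.001, -0.01, 0, 0, 0, 0.1, 0, 0, 0, 0, 0, 0, 0.1, 0, 0, 0, 0, 0, 0, 0.1, 0, 0, 0, 0, 0, 0, 0.1]'

```text
time: 41.0
ee_pos: [510.6, 63.0, 225.4]
ee_rot: [[1.0, 0.001, -0.001], [0.001, -1.0, 0.0], [-0.001, -0.0, -1.0]]
contact_force: [1.4, 4.5, -5.3]
grip_width: 20.7
```

```bash
python3 st2.py; python3 reg.py 27 2>/dev/null
```

```text
t 41.0 [510.6  63.  225.4] F [ 1.4  4.5 -5.3] s(y) 0.647 z off 63.2
radial out 5.1 tangential up -4.7 w 20.7 [-0.001  0.    -1.   ]
ball shift px -0.08 -0.08 0.9921
lever shift px -0.17 -0.25 0.9343
pin shift px 0.75 -1.83 0.9352
bolt shift px 0.0 0.0 0.9982
```

Call:
step_arm --targets '[0, 0, 0, 0, 0, 0, 0.6, 0, 0, 0, 0, 0, 0, 0.6, 0, 0, -0.5, 0, 0, 0, 0.6, 0, 0, -0.9, 0, 0, 0, 0.6, 0, 0, -0.9, 0, 0, 0, 0.6]'

```text
time: 41.78
ee_pos: [510.6, 62.7, 318.8]
ee_rot: [[1.0, 0.0, -0.0], [0.0, -1.0, -0.001], [-0.0, 0.001, -1.0]]
contact_force: [1.0, -0.6, -0.2]
grip_width: 51.3
```

Call:
step_arm --targets '[-0.6, 0, -0.6, 0, 0, 0, 0.6, -0.6, 0, -0.6, 0, 0, 0, 0.6, -0.6, 0, 0, 0, 0, 0, 0.6, -0.6, 0, 0, 0, 0, 0, 0.6, 0, 0, 0, 0, 0, 0, 0.6]'

```text
time: 42.4
ee_pos: [413.8, 62.7, 366.2]
ee_rot: [[1.0, 0.001, 0.001], [0.001, -1.0, -0.001], [0.001, 0.001, -1.0]]
contact_force: [0.4, -0.3, 0.1]
grip_width: 51.5
```

```bash
python3 st2.py; python3 reg.py 28 2>/dev/null
python3 - <<'E'
from h import *
import cv2
cv2.imwrite("pics/fin_s.png",eyes.snapshot("scene")); cv2.imwrite("pics/fin_t.png",eyes.snapshot("top"))
E
```

```text
t 42.4 [413.8  62.7 366.2] F [ 0.4 -0.3  0.1] s(y) 0.655 z off 205.6
radial out -0.3 tangential up 0.1 w 51.5 [ 0.001 -0.001 -1.   ]
ball shift px -0.08 -0.08 0.9908
lever shift px 0.0 -0.25 0.9199
pin shift px 0.58 -1.83 0.9361
bolt shift px 0.0 0.0 0.9899
```

View pics/scene28.png

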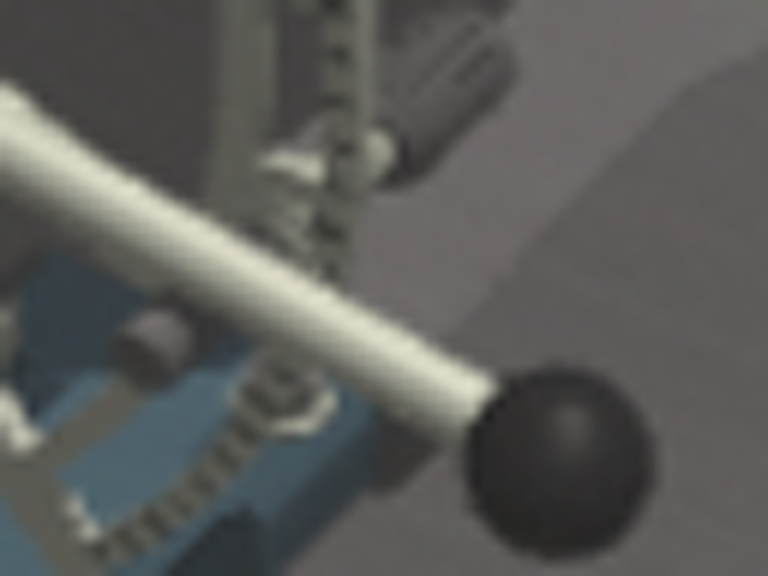

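View pics/fin_s.png

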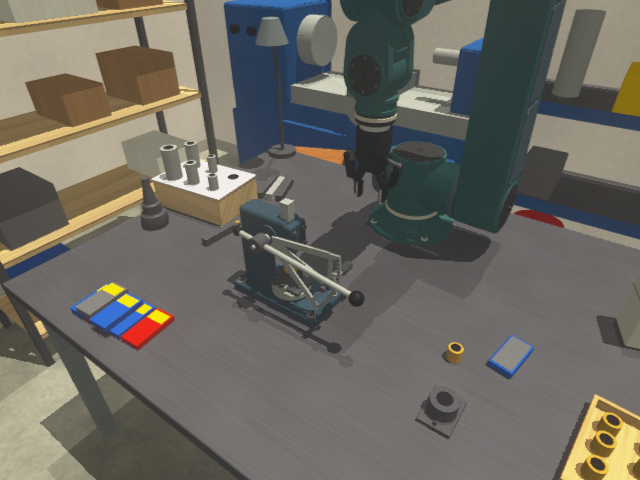

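The picture shows the lever still down (ball at 357,298), the pin end close beneath it (about 323,288), the bystanders where they were and the arm clear. I'm handing the job in.

```bash
python3 -c "
from station import r
print(r.read_state()['contact_force'].round(2)); print(r.finish_job())"
```

```text
[ 0.44 -0.6   0.3 ]
the job is handed in; nothing more can be done
None
```

I pressed the bush home and slid the stop up to just under the lever, with an estimated gap of about 0.5–1 mm. The job was handed in at about 42.5 s.

- **Pressing:** The lever went firm at about 0.67 rad, with 20 N held still and 26 N one millimetre further. After release it sprang back and stayed at about 0.65 rad.
- **Setting the stop:** Creeping the stop up by its knob, I went slightly too far and the pin lifted the lever by roughly 0.7 mm. The camera showed the ball shift by about 0.25 px.
- **Correction:** I lowered the stop about 1.8 mm (to about 1 mm below the first touch) and pressed the lever down again, firm at 13.8 N. It came to rest at about 0.649 rad. I then slid the stop back up to about 0.6 mm below where it had first touched. This second press came after the stop had first been moved, so the order was not strictly press then stop.
- **Last checks:** The lever ball is within 0.1 px of where it was after the first press (about 0.3 mm). The pin sits just under the lever, the bystanders look unmoved in the scene picture, and the robot touches nothing.
- **Not confirmed:** I had no direct view of the ram bearing on the bush. That rests on the firm second press and the lever holding its position. The camera and arm estimates of the stop angle disagreed by about 0.02 rad, so I set the gap from the point of first contact.

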